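# Free a dead centrifuge's lid with the release rod

## Task

The power is out and the small centrifuge's lid is locked: take the orange-handled release rod from its blue holder, pass its tip down through the slot in the machine's front deck and, feeling along the slot, put it through the hidden eyelet a little way down. Then push the rod down against the release bolt until its collar sits flat on the deck, and leave it standing there upright. Do not knock over or shove aside the tube rack, the bottle or the beaker.

Things in the scene. Friction and masses are not known exactly. Their poses are not given: they have to be found in the camera images.
- rod: Release rod, 151 mm, 0.13 to 0.21 kg, stands upright and loose in the holder, tip on the bench. Origin at the tip, z up the rod. Round steel shaft 10 mm in diameter from 0 to 85 mm (last 3 mm tapered to 6 mm at the tip); steel collar 34 mm in diameter from 85 to 91 mm; square orange handle 22 x 22 mm (sides along own x, y) from 91 to 151 mm, to be gripped from above at about 121 mm.
- holder: Fixed blue block, 60 x 60 x 60 mm, with an upright through hole 13.5 mm in diameter in its middle in which the rod stands. Origin at the centre of its underside, z up.
- machine: Fixed off-white bench centrifuge, 340 mm (own x) x 300 mm (own y). Origin at the centre of its underside, z up; its front faces its own -x. The front deck (display, keys, slot) is the flat strip from own x -170 to -65 mm, 165 mm high; behind it the lid housing rises to 195 mm, its round lid to 201 mm.
- slot (a point): Centre of the slot in the front deck, level with the deck's top; axes as the machine's (y along the slot, z up). Slot 40 mm long (y), 16 mm wide (x), through a 6 mm deck over a hollow. In it, 35 mm below the deck, is the flat top of a rigid brass plate, the latch carriage, that reaches beyond the slot's ends; the eyelet is a hole in it.
- slot_hollow (a point): Point on the latch carriage's top, 35 mm straight below the slot's centre; axes as the slot's. NOT the eyelet: the eyelet, a round hole 12.5 mm in diameter with a 1 mm chamfer through the 8 mm thick plate, is at x = 0 but anywhere from y = -10 to +10 mm, different each time, fixed during the job, reported nowhere. Beside it the rod's tip stops on the plate.
- bolt (a joint): Red release bolt under the eyelet: how far its pad is pushed down, m. 0 = locked (start), end of travel 0.014; about 0.012 with the rod's collar on the deck. The flat pad spans the whole slot and starts 73 mm below the deck's top. No spring: it slides against about 8 N of friction and stays where left; the rod's own weight does not move it.
- tube_rack: Green tube rack with capped tubes, 100 x 56 mm, 81 mm high, 0.5 kg, loose. Origin at the centre of its underside. To be left alone.
- bottle: Amber reagent bottle, 66 mm in diameter, 150 mm high, loose. Origin at the centre of its underside. To be left alone.
- beaker: Clear plastic beaker, 76 mm in diameter at the rim, 90 mm high, loose. Origin at the centre of its underside. To be left alone.
Mind the look-alikes: they are no part of the job. Of the things that look like the rod, the smallest one is meant.

How it is judged:
By the outcome, as a careful person would: the job done as asked, in the order asked, and still so for the second after the job is handed in, with the robot touching nothing.
It also fails if it takes over 51 s, if anything falls off the work surface, if the arm or the gripper's body presses on something with over 40 N, if the wrist force passes 120 N, or if a joint passes its speed limit or range.

## Robot

A 7-joint arm with a two-finger parallel gripper is mounted at the origin on the work surface. World frame = base frame: x ahead of the robot, y to its left, z up, the work surface at z = 0. Lengths are in m, angles in degrees, forces in N, time in s.
With the tool pointing down it reaches from about 0.4 to 0.85 m from the base axis. Payload 4.5 kg.
Tool frame: the origin (TCP) lies at the very end of the fingers, on their centre line; the grasp point (between the pads) lies 19 mm behind it; z points along the fingers, y is the direction in which the jaws open and shut (so a half turn about z gives the same grasp; the last joint's range is limited). The gripper opens to 85 mm and grips with 20 to 120 N. Pads are 22 mm wide; open, the fingers measure 114 mm over their backs; the gripper's body (76 mm by 85 mm) begins 54 mm behind the grasp point. The pads swing forward as they close: fully open they stand 13 mm farther back than shut.
Start: joints at [-67.907, 39.483, -11.15, 89.685, 9.013, 51.709, -12.324], TCP at [0.215, 0.587, 0.231] pointing down, gripper open.
Joint ranges: [-172.22, 172.22], [-26.19, 119.32], [-84.43, 86.54], [7.71, 146.69], [-57.33, 237.33], [2.42, 119.75], [-152.13, 152.13]. Speed limits (degrees/s): [147.25, 147.25, 180, 180, 180, 180, 180].

## Interface

Orientations are given as [roll, pitch, yaw] about the fixed x, y, z axes, in that order (R = Rz(yaw) Ry(pitch) Rx(roll)).
In Python, from rig import telemetry, vision, robot gives the robot as it stands. The module is installed in compiled form; this text tells all that it offers.
- The arm moves only by the tool drive_tool, never from a script. Its argument "rows" is a list of rows, each an object with "gripper": the closure in counts, from 0 (fully open) to 255 (shut); "offset": the shift along the tool's x, y, z in mm, a list of three; "roll": the turn about the tool's z in rad. A call has exactly 5 rows; each row shifts and turns the pose as measured when the row begins, along the tool's axes as they then stand; what a row does not reach is not made up. A row lasts 1/12 s, in which the tool goes at most 41.7 mm and 7.16 degrees, less where a joint would pass 70% of its speed; a pose out of reach is approached as far as the arm can. A call is refused whole if a number of a shift passes 41.7 or a number of a turn 0.125, either way. A call with a gripper value outside its range is refused whole. The fingers move at their own pace and stop on an object; "force" is the grip in N (left out, the last holds). Time passes only in rows, so rows that do not move let the fingers close, or fill a call up. It gives the time, the measured TCP pose, the force and the opening at its end, in the units of the state.
- telemetry.get_obs(): the state, without advancing time (a new reading comes with each control period).
- vision.read_camera(name): name is "scene" or "side" or "wrist"; returns (picture, depth): 400x640x3 uint8, red, green, blue; 400x640 float32, m along the optical axis (not along the pixel's ray), 0 where there is no reading.
- vision.calibration(name): a dict with "camera_matrix" (3x3 intrinsics, pixels), "rvec" (rotation vector, rad) and "tvec" (3), from world to camera coordinates, as OpenCV has them; the wrist camera has in their place "hand_eye" (4x4, takes a point from camera to tool coordinates, whose origin is the TCP and whose axes are the flange's). Camera axes: x right, y down, z forward; pixel columns grow to the right and rows downward; lengths in m; the calibration is good to about 2 mm. A picture is of the moment at which its call begins: read the wrist's pose just before it. calibration takes no time and is no camera call.
- robot.hand_in(): hands the job in, once; it reports no verdict.
The state is a dict: "clock": time; "joint_positions": joint angles; "joint_velocities": joint speeds; "joint_torque": joint torques, N m; "tool_pos": TCP position; "eef_rot": TCP orientation; "contact_force": force on the tool from outside, world axes, zero at the start; "ft_torque": the same for the moment, N m; "opening": opening from 0.0 (shut) to 1.0 (fully open).
Only numpy, scipy, OpenCV 4.12 (cv2) and the standard library are available. Lean on these libraries where they do the work, as an engineer would, in place of code of your own. Each camera call takes 0.05 s, during which the arm holds its last target.

## Working session

There is one attempt and no reset: what is moved stays moved. The work goes in short steps, Python scripts to look and compute and a tool call to move; the robot and the scene stay as the last step left them, time stands still between calls to the robot, and variables do not carry over. Pictures are saved under pics/ and viewed, and the job is handed in when it is done.

Besides the shell and the picture viewer there is one more tool, called after ">>>" in YAML: its name, and indented under it one key for each argument. drive_tool: Moves the arm, as the interface text tells. Its arguments: {"type":"object","properties":{"rows":{"type":"array","items":{"type":"object","properties":{"gripper":{"type":"number"},"offset":{"type":"array","items":{"type":"number"}},"roll":{"type":"number"}}}},"force":{"type":"number"}},"required":["rows"]}

```bash
mkdir -p pics; cat > h.py <<'E'
from rig import telemetry, vision, robot
import numpy as np, cv2
from scipy.spatial.transform import Rotation as R
def snap(n,f):
    p,d=vision.read_camera(n); cv2.imwrite(f'pics/{f}.png',p[:,:,::-1]); np.save(f'pics/{f}.npy',d); return p,d
def world(n,d):
    c=vision.calibration(n);K=np.array(c['camera_matrix']);
    v,u=np.mgrid[:400,:640]; P=np.stack([(u-K[0,2])/K[0,0]*d,(v-K[1,2])/K[1,1]*d,d],-1)
    if 'rvec' in c:
        r=R.from_rotvec(np.ravel(c['rvec'])).as_matrix(); return (P-np.ravel(c['tvec']))@r
    o=telemetry.get_obs(); H=np.array(c['hand_eye']); P=P@H[:3,:3].T+H[:3,3]
    return P@R.from_euler('xyz',o['eef_rot'],degrees=True).as_matrix().T+o['tool_pos']
E
python3 - <<'E'
from h import *
o=telemetry.get_obs();print(o)
for n in('scene','side','wrist'):
    snap(n,n+'0');print(n,vision.calibration(n))
E
```

```text
{'clock': 0.0, 'joint_positions': array([-67.90805707,  39.53466141, -11.14293608,  89.74851594,
         9.01321339,  51.70897567, -12.32549911]), 'joint_velocities': array([-0.04831614, -0.04323539, -0.05418914,  0.05722413,  0.0869625 ,
        0.0492647 ,  0.0188946 ]), 'joint_torque': array([-6.89572353e-04, -5.39619076e+01, -1.26674574e+00, -1.58540064e+01,
        9.06031521e-03,  9.51391325e-03, -3.09571803e-06]), 'tool_pos': array([0.21518784, 0.58606004, 0.23045017]), 'eef_rot': array([-1.79890110e+02,  9.61139366e-03,  1.59847670e+02]), 'contact_force': array([-0.32611294,  0.13209465,  0.65367522]), 'ft_torque': array([ 0.06749295,  0.02127152, -0.03983805]), 'opening': 0.9989090310745254}
scene {'camera_matrix': array([[510.07675684,   0.        , 319.8445575 ],
       [  0.        , 510.07675684, 201.90917861],
       [  0.        ,   0.        ,   1.        ]]), 'rvec': array([ 1.83913579,  1.72430546, -0.6725531 ]), 'tvec': array([-0.00510001, -0.26696588,  1.6840491 ])}
side {'camera_matrix': array([[371.37894536,   0.        , 320.54966656],
       [  0.        , 371.37894536, 199.26812112],
       [  0.        ,   0.        ,   1.        ]]), 'rvec': array([ 2.22381312, -0.30864238,  0.17938827]), 'tvec': array([-0.47530005,  0.16291677,  1.03685643])}
wrist {'camera_matrix': array([[331.6403414 ,   0.        , 320.69982169],
       [  0.        , 331.6403414 , 204.2301873 ],
       [  0.        ,   0.        ,   1.        ]]), 'hand_eye': array([[-7.45919237e-04, -9.59158276e-01, -2.82868955e-01,
         7.22228084e-02],
       [ 9.99999541e-01, -8.85351378e-04,  3.65092052e-04,
        -1.06657941e-03],
       [-6.00619482e-04, -2.82868553e-01,  9.59158496e-01,
        -1.42489818e-01],
       [ 0.00000000e+00,  0.00000000e+00,  0.00000000e+00,
         1.00000000e+00]])}
```

View pics/scene0.png

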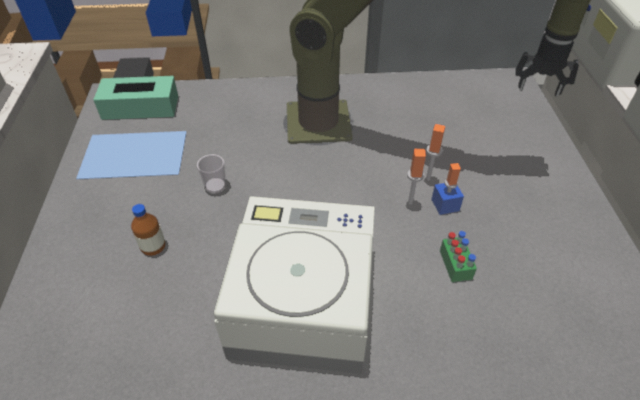

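View pics/side0.png

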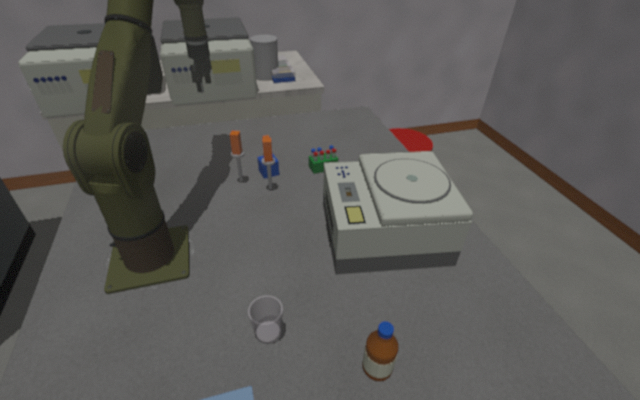

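View pics/wrist0.png

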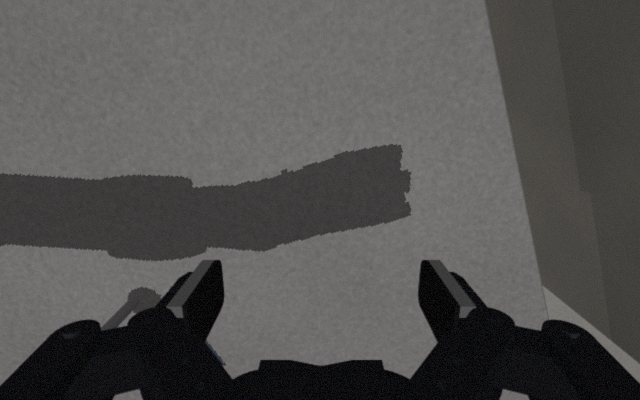

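```bash
python3 - <<'E'
from h import *
p=cv2.imread('pics/scene0.png');d=np.load('pics/scene0.npy')
cv2.imwrite('pics/crop.png',np.hstack([cv2.resize(p[110:225,390:490],None,fx=4,fy=4,interpolation=2),cv2.resize(p[195:240,230:390],(400,460))]))
W=world('scene',d)
hsv=cv2.cvtColor(p,cv2.COLOR_BGR2HSV)
m=((hsv[...,0]<14)&(hsv[...,1]>150)&(hsv[...,2]>120)).astype(np.uint8)
n,l,s,c=cv2.connectedComponentsWithStats(m)
for i in range(1,n):
    if s[i,4]>40:
        Q=W[l==i];print('orange',c[i],s[i],np.percentile(Q,[2,50,98],axis=0).round(3).tolist())
        t=Q[Q[:,2]>np.percentile(Q[:,2],98)-.006]; print('  top',t.mean(0).round(4),np.ptp(t,0))
m=((hsv[...,0]>105)&(hsv[...,0]<128)&(hsv[...,1]>150)).astype(np.uint8)
n,l,s,c=cv2.connectedComponentsWithStats(m)
for i in range(1,n):
    if s[i,4]>150:
        Q=W[l==i];print('blue',c[i],s[i],np.percentile(Q,[2,50,98],axis=0).round(3).tolist())
        t=Q[abs(Q[:,2]-.06)<.004]
        if len(t)>20: print(cv2.minAreaRect((t[:,:2]*1000).astype(np.float32)))
# deck
Q=(abs(W[...,2]-.165)<.006)
v,u=np.nonzero(Q); k=(u>230)&(u<390)&(v>190)&(v<240)
T=W[v[k],u[k]];print('deck',cv2.minAreaRect((T[:,:2]*1000).astype(np.float32)),T[:,2].mean())
Q=(abs(W[...,2]-.195)<.004);v,u=np.nonzero(Q);k=(u>215)&(u<390)&(v>200)&(v<340)
T=W[v[k],u[k]];print('lid',cv2.minAreaRect((T[:,:2]*1000).astype(np.float32)))
for (a,b) in [(308,216),(300,217),(317,217),(458,255),(212,175),(150,235)]: print(a,b,W[b,a].round(4))
E
```

```text
orange [438.72307692 128.35384615] [434 125  11   8  65] [[0.279, 0.292, 0.188], [0.294, 0.304, 0.193], [0.305, 0.317, 0.196]]
  top [0.2925 0.3045 0.1929] [0.03011711 0.02665663 0.00749436]
orange [419.09411765 152.56470588] [414 149  11   9  85] [[0.371, 0.22, 0.187], [0.386, 0.232, 0.193], [0.396, 0.246, 0.196]]
  top [0.3836 0.2334 0.1933] [0.02886145 0.02887596 0.00691427]
orange [454.91836735 166.51020408] [451 164   9   6  49] [[0.386, 0.321, 0.145], [0.395, 0.332, 0.149], [0.404, 0.34, 0.152]]
  top [0.3959 0.3308 0.1495] [0.01924879 0.01935383 0.00548295]
orange [141.41314554 225.51643192] [132 219  21  14 213] [[0.496, -0.486, 0.092], [0.506, -0.463, 0.104], [0.518, -0.443, 0.12]]
  top [ 0.5016 -0.4649  0.1171] [0.01426707 0.03276547 0.00822242]
blue [46.10643275 16.74853801] [  16    0   58   40 1710] [[-1.19, -1.296, -0.197], [-0.966, -1.202, -0.115], [-0.947, -1.17, -0.014]]
blue [168.44784829  16.37417943] [ 147    0   44   36 1371] [[-1.139, -0.738, -0.198], [-0.967, -0.65, -0.12], [-0.947, -0.58, -0.08]]
blue [447.25925926 192.59876543] [436 184  26  16 162] [[0.373, 0.302, 0.055], [0.409, 0.318, 0.058], [0.425, 0.36, 0.063]]
((396.0839538574219, 329.8446044921875), (55.97053146362305, 56.74405288696289), 9.092401504516602)
deck ((546.85107421875, -55.85566711425781), (300.6611633300781, 89.75572967529297), 79.87860870361328) 0.16423116495831197
lid ((726.9898071289062, -87.20509338378906), (296.47332763671875, 235.5970916748047), 79.95806884765625)
308 216 [ 0.5285 -0.0566  0.1349]
300 217 [ 0.5266 -0.0759  0.1305]
317 217 [ 0.557  -0.0364  0.1627]
458 255 [0.6175 0.3002 0.0667]
212 175 [ 0.3097 -0.3125  0.0749]
150 235 [ 0.514  -0.4488  0.0761]
```

View pics/crop.png

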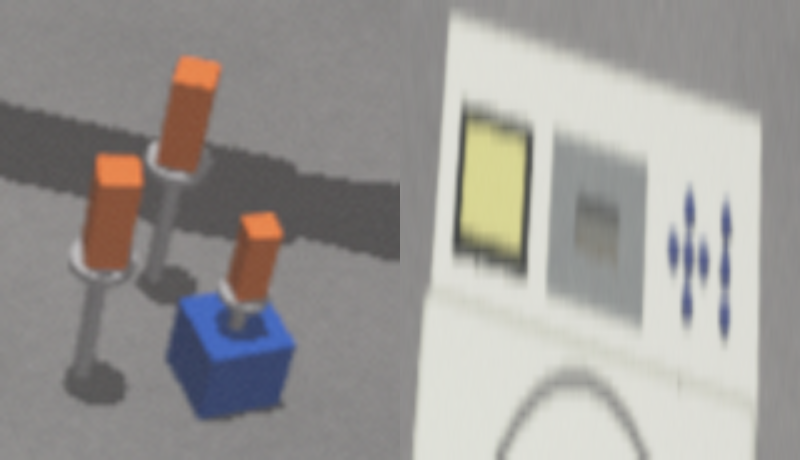

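>>> drive_tool:
  rows:
    - {"gripper": 0, "offset": [-25.8, -17.7, -4]}
    - {"gripper": 0, "offset": [-25.8, -17.7, -4]}
    - {"gripper": 0, "offset": [-25.8, -17.7, -4]}
    - {"gripper": 0, "offset": [-25.8, -17.7, -4]}
    - {"gripper": 0, "offset": [-25.8, -17.7, -4]}

```text
$.rows[0]: bad value
```

>>> drive_tool:
  rows:
    - {"gripper": 0, "offset": [-25.8, -17.7, -4]}
    - {"gripper": 0, "offset": [-25.8, -17.7, -4]}
    - {"gripper": 0, "offset": [-25.8, -17.7, 0]}
    - {"gripper": 0, "offset": [-25.8, -17.7, 0]}
    - {"gripper": 0, "offset": [-20, -14, 0]}

```text
$.rows[0]: bad value
```

```bash
python3 - <<'E'
from h import *
o=telemetry.get_obs();print(o['clock'],o['tool_pos'],o['eef_rot'],o['joint_positions'],o['joint_velocities'].round(1),o['contact_force'])
p,d=snap('wrist','w1');W=world('wrist',d);np.save('pics/w1W.npy',W)
hsv=cv2.cvtColor(p[:,:,::-1].copy(),cv2.COLOR_BGR2HSV)
m=((hsv[...,0]<14)&(hsv[...,1]>150)&(hsv[...,2]>60))
for z in (.151,.195):
  t=m&(abs(W[...,2]-z)<.005)
  n,l,s,c=cv2.connectedComponentsWithStats(t.astype(np.uint8))
  for i in range(1,n):
    if s[i,4]>60:
      Q=W[l==i];print(z,c[i],s[i],Q.mean(0).round(4),cv2.minAreaRect((Q[:,:2]*1000).astype(np.float32)))
E
```

```text
0.15 [0.21524671 0.58623657 0.23066009] [-1.79919029e+02  5.75795248e-03  1.59845827e+02] [-67.90482329  39.52270038 -11.14611471  89.73168895   9.01294125
  51.70861041 -12.32431621] [ 0.1 -0.1 -0.  -0.3  0.   0.1  0.1] [0.28887827 0.01816082 0.52901179]
```

View pics/w1.png

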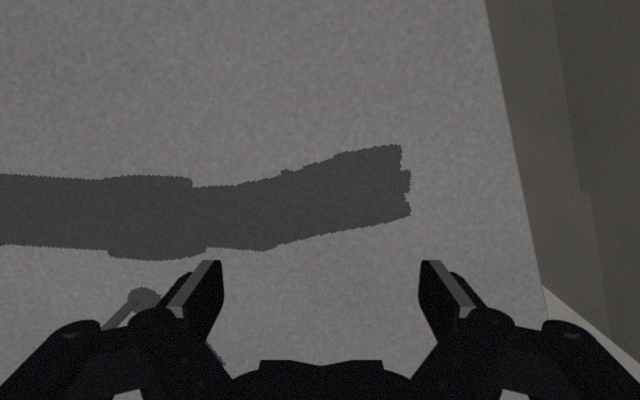

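Roll must be given in every row.

>>> drive_tool:
  rows:
    - {"gripper": 0, "offset": [-25.8, -17.7, -4], "roll": 0}
    - {"gripper": 0, "offset": [-25.8, -17.7, -4], "roll": 0}
    - {"gripper": 0, "offset": [-25.8, -17.7, -4], "roll": 0}
    - {"gripper": 0, "offset": [-25.8, -17.7, -4], "roll": 0}
    - {"gripper": 0, "offset": [-25.8, -17.7, -4], "roll": 0}

```text
clock: 0.62
tool_pos: [0.3003, 0.4617, 0.2483]
eef_rot: [-180.0, -0.5, 160.8]
contact_force: [0.4, 0.7, 0.1]
opening: 0.999
```

>>> drive_tool:
  rows:
    - {"gripper": 0, "offset": [-25.8, -17.7, -4], "roll": 0}
    - {"gripper": 0, "offset": [-25.8, -17.7, -4], "roll": 0}
    - {"gripper": 0, "offset": [-25.8, -17.7, 0], "roll": 0}
    - {"gripper": 0, "offset": [-25.8, -17.7, 0], "roll": 0}
    - {"gripper": 0, "offset": [-20, -14, 0], "roll": 0}

```text
clock: 1.03
tool_pos: [0.3933, 0.3332, 0.2563]
eef_rot: [-180.0, -0.4, 160.7]
contact_force: [-0.4, -0.3, 0.5]
opening: 1.002
```

```bash
cat > m.py <<'E'
from h import *
import sys
o=telemetry.get_obs();print(o['clock'],o['tool_pos'],o['eef_rot'],o['joint_positions'].round(1),o['joint_velocities'].round(1),o['contact_force'])
f=sys.argv[1]
p,d=snap('wrist',f);W=world('wrist',d);np.save('pics/'+f+'W.npy',W)
hsv=cv2.cvtColor(p[:,:,::-1].copy(),cv2.COLOR_BGR2HSV)
m=((hsv[...,0]<14)&(hsv[...,1]>150)&(hsv[...,2]>60))
for z in (.151,.195):
  t=m&(abs(W[...,2]-z)<.005)
  n,l,s,c=cv2.connectedComponentsWithStats(t.astype(np.uint8))
  for i in range(1,n):
    if s[i,4]>60:
      Q=W[l==i];print(z,c[i],s[i],Q.mean(0).round(4),cv2.minAreaRect((Q[:,:2]*1000).astype(np.float32)))
E
python3 m.py w2
```

```text
1.0333 [0.39326531 0.33323031 0.25630721] [-179.9826713    -0.37077088  160.74979654] [-36.2  29.7 -14.  106.4   9.2  45.2  15.8] [34.3 -2.2 -1.9  5.   0.3 -3.  31.8] [-0.41026079 -0.3332927   0.49008877]
0.151 [254.88888889  82.35555556] [252  62   5  41  90] [0.2973 0.3128 0.1511] ((297.31512451171875, 312.62506103515625), (1.29840087890625, 26.460224151611328), 65.39350891113281)
0.151 [320.57653061 202.03911565] [304 186  34  33 588] [0.3953 0.3267 0.1503] ((395.85626220703125, 326.3738708496094), (21.904497146606445, 21.366043090820312), 3.13348126411438)
0.151 [211.70053476 219.42245989] [190 208  33  33 187] [0.3797 0.2409 0.1508] ((379.8875427246094, 239.89662170410156), (32.28977584838867, 14.383535385131836), 26.724328994750977)
0.195 [210.98165138  51.00917431] [193  47  45  19 109] [0.2787 0.3024 0.1932] ((278.8222961425781, 303.1840515136719), (27.015592575073242, 8.481769561767578), 84.890869140625)
0.195 [235.65333333  83.25333333] [213  51  30  51 225] [0.2993 0.3084 0.1928] ((298.7206115722656, 308.8271179199219), (14.005674362182617, 31.27366828918457), 36.958560943603516)
0.195 [202.16393443  96.54098361] [194  91  18   9  61] [0.2994 0.2871 0.1935] ((299.4017639160156, 287.0369567871094), (10.613919258117676, 3.549650192260742), 53.7269401550293)
0.195 [180.42910102 244.82761816] [ 153  226   52   42 1079] [0.3801 0.233  0.1942] ((383.09228515625, 229.63796997070312), (28.742937088012695, 28.100690841674805), 82.4417953491211)
```

View pics/w2.png

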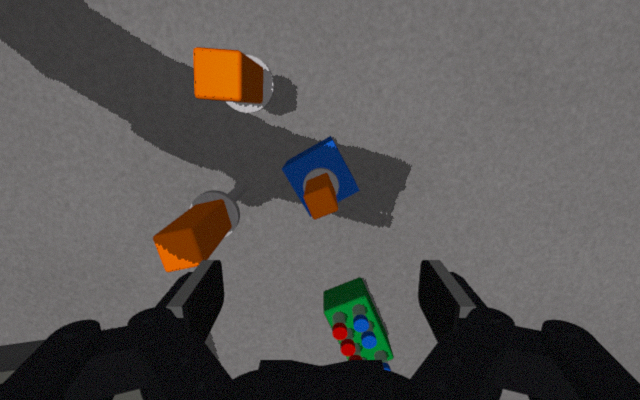

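>>> drive_tool:
  rows:
    - {"gripper": 0, "offset": [0, 0, 0], "roll": 0}
    - {"gripper": 0, "offset": [0, 0, 0], "roll": 0}
    - {"gripper": 0, "offset": [0, 0, 0], "roll": 0}
    - {"gripper": 0, "offset": [0, 0, 0], "roll": 0}
    - {"gripper": 0, "offset": [0, 0, 0], "roll": 0}

```text
clock: 1.5
tool_pos: [0.3969, 0.3272, 0.2558]
eef_rot: [-179.7, -0.2, 160.2]
contact_force: [-0.2, 0.3, -0.2]
opening: 0.999
```

```bash
python3 m.py w3; python3 - <<'E'
import cv2
p=cv2.imread('pics/w3.png');cv2.imwrite('pics/w3c.png',cv2.resize(p[110:280,230:410],None,fx=3.3,fy=3.3,interpolation=2))
E
```

```text
1.5 [0.39693031 0.32724633 0.25576417] [-179.73059584   -0.2097988   160.17175895] [-35.8  29.7 -13.7 106.5   9.4  45.3  15.7] [-1.   0.1 -0.7 -0.1 -0.2  0.1 -0.3] [-0.21286098  0.34055944 -0.19830851]
0.151 [326.58666667 195.41333333] [310 178  34  35 600] [0.3915 0.3327 0.1507] ((391.81787109375, 332.7056579589844), (21.743982315063477, 21.339500427246094), 3.0491342544555664)
0.151 [218.83832335 214.40718563] [196 201  34  35 167] [0.3774 0.248  0.1511] ((376.24652099609375, 246.802490234375), (32.21174240112305, 14.195297241210938), 27.90398406982422)
0.195 [235.03458213  72.33717579] [200  39  49  54 347] [0.2937 0.3107 0.1932] ((287.6460876464844, 305.74835205078125), (28.12623405456543, 28.459047317504883), 66.26007843017578)
0.195 [186.44817301 240.75540641] [ 160  219   53   46 1341] [0.3784 0.2381 0.1942] ((379.6135559082031, 236.37738037109375), (28.567134857177734, 28.027833938598633), 83.61695861816406)
```

View pics/w3c.png

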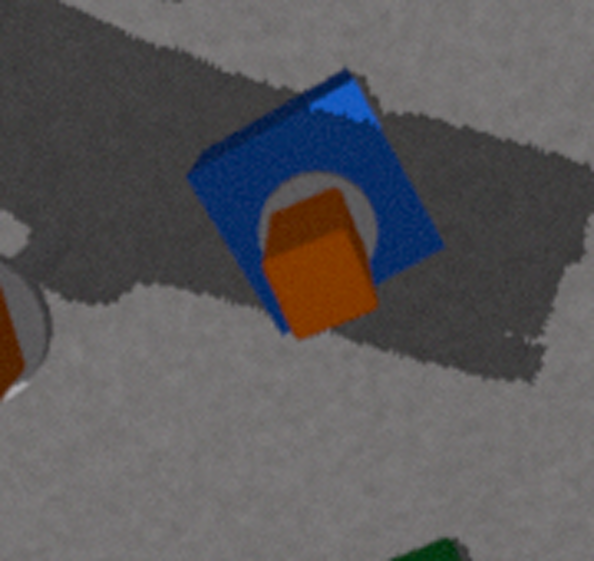

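>>> drive_tool:
  rows:
    - {"gripper": 60, "offset": [5.8, 3.2, 0], "roll": -0.1}
    - {"gripper": 60, "offset": [0, 0, 24], "roll": -0.1}
    - {"gripper": 60, "offset": [0, 0, 24], "roll": -0.1}
    - {"gripper": 60, "offset": [0, 0, 24], "roll": -0.1}
    - {"gripper": 60, "offset": [0, 0, 0], "roll": 0}
  force: 60

```text
clock: 1.97
tool_pos: [0.3904, 0.3393, 0.1836]
eef_rot: [179.7, -0.0, -175.4]
contact_force: [-0.1, -0.5, 1.1]
opening: 0.764
```

>>> drive_tool:
  rows:
    - {"gripper": 60, "offset": [0, 0, 0], "roll": 0}
    - {"gripper": 60, "offset": [0, 0, 0], "roll": 0}
    - {"gripper": 60, "offset": [0, 0, 0], "roll": 0}
    - {"gripper": 60, "offset": [0, 0, 0], "roll": 0}
    - {"gripper": 60, "offset": [0, 0, 0], "roll": 0}

```text
clock: 2.38
tool_pos: [0.3904, 0.3425, 0.1871]
eef_rot: [179.5, 0.1, -175.7]
contact_force: [-0.9, 0.2, 0.4]
opening: 0.765
```

```bash
python3 m.py w4; python3 -c "
from h import *
snap('side','s4');snap('scene','c4');print(telemetry.get_obs()['opening'])"
```

```text
2.3833 [0.39044914 0.34245327 0.18705907] [ 1.79531083e+02  1.15901465e-01 -1.75695051e+02] [-34.7  35.9 -18.4 110.7  18.   35.8  29.9] [-0.2 -1.1  0.1 -0.7 -0.2  0.5 -0.4] [-0.90361837  0.23167629  0.3598339 ]
0.151 [283.38372093  59.74418605] [272  42  21  36  86] [0.2975 0.3165 0.1514] ((297.6588134765625, 316.4209289550781), (1.8583221435546875, 18.747577667236328), 60.83579635620117)
0.151 [297.89145053 240.39289145] [ 279  222   38   37 1041] [0.3938 0.329  0.1506] ((394.5078430175781, 328.8868713378906), (22.00384521484375, 21.42060661315918), 4.178675174713135)
0.195 [252.7808418   39.50507983] [196   0  97  68 689] [0.2963 0.3092 0.1934] ((296.6484680175781, 308.9155578613281), (18.426624298095703, 36.88671112060547), 20.496036529541016)
0.7621338040230988
```

View pics/w4.png

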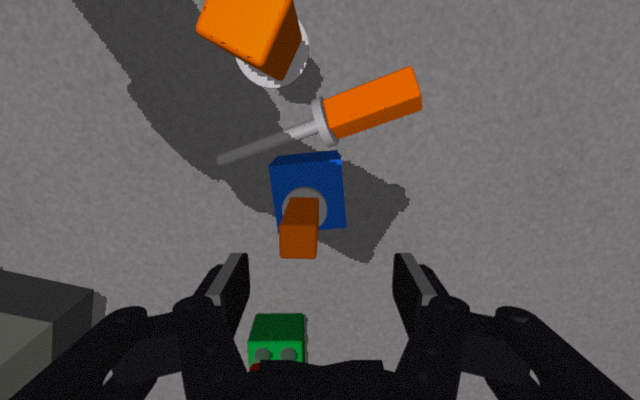

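```bash
python3 - <<'E'
import cv2,numpy as np
a=cv2.imread('pics/c4.png')[90:290,370:600];b=cv2.imread('pics/s4.png')[100:220,180:360]
cv2.imwrite('pics/cc.png',np.hstack([cv2.resize(a,(460,400)),cv2.resize(b,(340,400))]))
E
```

```text
(no output)
```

View pics/cc.png

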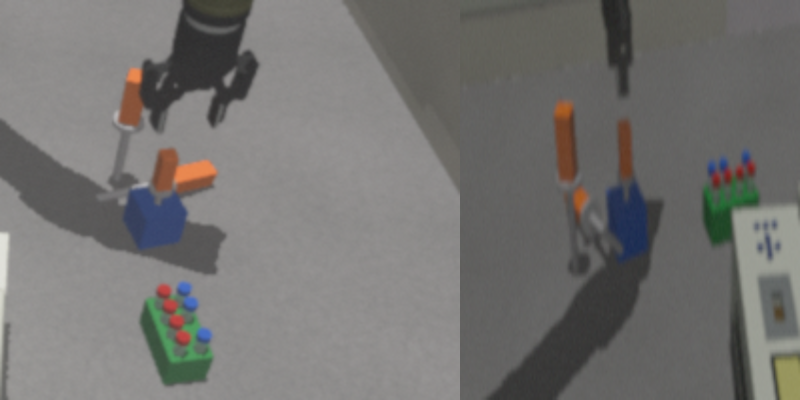

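>>> drive_tool:
  rows:
    - {"gripper": 60, "offset": [-3, -7, 0], "roll": 0}
    - {"gripper": 60, "offset": [0, -7, 0], "roll": 0.01}
    - {"gripper": 60, "offset": [0, 0, 0], "roll": 0.01}
    - {"gripper": 60, "offset": [0, 0, 0], "roll": 0}
    - {"gripper": 60, "offset": [0, 0, 0], "roll": 0}

```text
clock: 2.95
tool_pos: [0.3953, 0.3258, 0.187]
eef_rot: [179.6, 0.1, -177.1]
contact_force: [-0.8, 0.5, -0.2]
opening: 0.765
```

```bash
python3 m.py w5
```

```text
2.95 [0.39531747 0.32575545 0.18697928] [ 1.79601804e+02  1.06370755e-01 -1.77074206e+02] [-33.2  35.4 -18.1 111.8  17.9  35.1  30.2] [ 0.3 -0.1  0.1  0.  -0.3 -0.3 -0.2] [-0.78761513  0.49540676 -0.24528054]
0.151 [326.77235023 234.56589862] [ 308  216   38   37 1085] [0.3938 0.3288 0.1506] ((394.40557861328125, 328.8406677246094), (21.548063278198242, 21.535303115844727), 4.508332252502441)
0.195 [282.75789474  31.93684211] [235   0  92  58 665] [0.2972 0.3061 0.1934] ((290.6147155761719, 304.4062805175781), (28.286113739013672, 22.501014709472656), 67.37034606933594)
```

>>> drive_tool:
  rows:
    - {"gripper": 60, "offset": [0.5, 2.5, 0], "roll": -0.015}
    - {"gripper": 60, "offset": [0, 0, 22], "roll": 0}
    - {"gripper": 60, "offset": [0, 0, 25], "roll": 0}
    - {"gripper": 60, "offset": [0, 0, 15], "roll": 0}
    - {"gripper": 60, "offset": [0, 0, 0], "roll": 0}

```text
clock: 3.42
tool_pos: [0.396, 0.3327, 0.1245]
eef_rot: [179.3, 0.4, -175.9]
contact_force: [0.4, -0.0, 0.9]
opening: 0.764
```

```bash
python3 m.py w6; python3 -c "
from h import *
snap('side','s6')"
```

```text
3.4167 [0.39599091 0.33272102 0.12451308] [ 179.25847748    0.36698753 -175.92285672] [-35.9  41.3 -14.7 114.3  21.7  26.1  27.5] [-0.  -1.  -0.7 -0.8 -0.5  1.3  0.7] [ 0.41420997 -0.02254329  0.88673924]
0.151 [279.25087108  26.79442509] [234   0  72  47 287] [0.3006 0.312  0.1507] ((300.8490295410156, 310.21783447265625), (10.742278099060059, 23.70113754272461), 19.59547996520996)
0.151 [313.65326416 289.17120623] [ 287  262   55   54 2313] [0.3933 0.3289 0.1514] ((394.5044250488281, 329.0374450683594), (22.474760055541992, 21.663190841674805), 3.4598612785339355)
0.195 [254.90140845   3.98591549] [239   0  32  13 213] [0.305  0.3118 0.1929] ((304.9084167480469, 311.5212097167969), (1.9963773488998413, 6.258108615875244), 7.657437801361084)
```

View pics/w6.png

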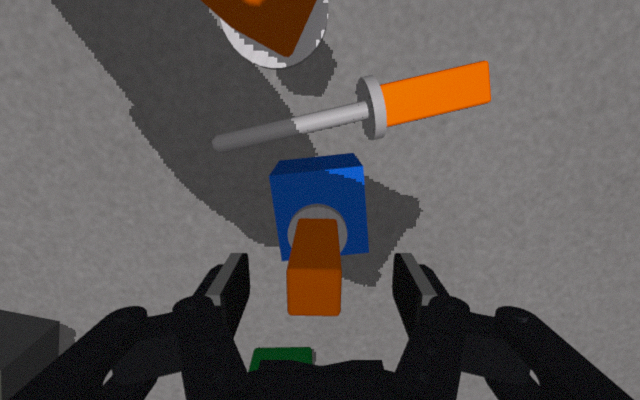

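>>> drive_tool:
  rows:
    - {"gripper": 60, "offset": [1, -4, 0], "roll": 0}
    - {"gripper": 60, "offset": [0, 0, 14], "roll": 0}
    - {"gripper": 60, "offset": [0, 0, 8], "roll": 0}
    - {"gripper": 60, "offset": [0, 0, 0], "roll": 0}
    - {"gripper": 60, "offset": [0, 0, 0], "roll": 0}

```text
clock: 3.93
tool_pos: [0.3984, 0.3317, 0.1084]
eef_rot: [178.8, 0.9, -175.9]
contact_force: [0.3, -0.2, -0.0]
opening: 0.768
```

```bash
python3 m.py w7
```

```text
3.9333 [0.39842905 0.33165267 0.10843859] [ 178.82957317    0.86230897 -175.92424594] [-36.6  42.8 -13.2 115.4  22.9  22.8  26.7] [ 0.1 -0.1  0.   0.1  0.1  0.1  0.1] [ 0.25153172 -0.18903235 -0.00440821]
0.151 [268.95505618  13.85393258] [224   0  73  29 356] [0.3031 0.3095 0.1511] ((302.5531921386719, 306.6396789550781), (6.990920543670654, 19.698068618774414), 3.493443250656128)
0.151 [317.87001425 308.60470085] [ 287  278   63   60 2808] [0.393  0.3286 0.1505] ((394.5143127441406, 328.5948486328125), (22.60552215576172, 21.643823623657227), 3.450570821762085)
```

View pics/w7.png

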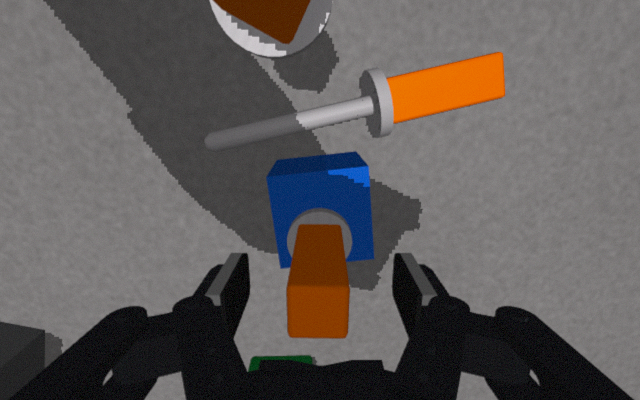

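>>> drive_tool:
  rows:
    - {"gripper": 60, "offset": [2, -1.5, 2], "roll": 0}
    - {"gripper": 60, "offset": [2, -1, 2], "roll": 0}
    - {"gripper": 60, "offset": [0, 0, 1], "roll": 0}
    - {"gripper": 60, "offset": [0, 0, 0], "roll": 0}
    - {"gripper": 60, "offset": [0, 0, 0], "roll": 0}

```text
clock: 4.4
tool_pos: [0.395, 0.3292, 0.1048]
eef_rot: [178.7, 1.0, -175.9]
contact_force: [-0.5, 0.0, -0.4]
opening: 0.761
```

```bash
python3 m.py w8
```

```text
4.4 [0.39498173 0.32916833 0.1048053 ] [ 178.7237457     0.99382308 -175.94056402] [-37.   42.9 -12.6 116.4  23.2  21.4  26.2] [-0.1 -0.1  0.1 -0.   0.1 -0.1 -0. ] [-0.53360624  0.04622704 -0.39295879]
0.151 [295.02538071  27.53299492] [275   0  37  47 197] [0.303  0.3142 0.1511] ((302.1364440917969, 314.6165771484375), (3.563079357147217, 13.524771690368652), 47.53171157836914)
0.151 [234.4953271   16.88785047] [216   6  37  23 107] [0.3018 0.2989 0.1513] ((301.6540832519531, 298.5551452636719), (11.828192710876465, 0.3305497169494629), 66.90784454345703)
0.151 [324.78810021 323.89248434] [ 293  294   64   60 2874] [0.3928 0.3286 0.1504] ((394.2110900878906, 328.599853515625), (22.712377548217773, 21.834571838378906), 2.4003148078918457)
```

Well aligned, now close.

>>> drive_tool:
  rows:
    - {"gripper": 255, "offset": [0, 0, 0], "roll": 0}
    - {"gripper": 255, "offset": [0, 0, 0], "roll": 0}
    - {"gripper": 255, "offset": [0, 0, 0], "roll": 0}
    - {"gripper": 255, "offset": [0, 0, 0], "roll": 0}
    - {"gripper": 255, "offset": [0, 0, 0], "roll": 0}
  force: 80

```text
clock: 4.87
tool_pos: [0.3952, 0.3301, 0.1051]
eef_rot: [178.6, 1.0, -175.9]
contact_force: [-0.7, -1.0, 0.4]
opening: 0.245
```

>>> drive_tool:
  rows:
    - {"gripper": 255, "offset": [0, 0, 0], "roll": 0}
    - {"gripper": 255, "offset": [0, 0, -8], "roll": 0}
    - {"gripper": 255, "offset": [0, 0, -15], "roll": 0}
    - {"gripper": 255, "offset": [0, 0, -15], "roll": 0}
    - {"gripper": 255, "offset": [0, 0, -15], "roll": 0}

```text
clock: 5.28
tool_pos: [0.394, 0.3289, 0.1578]
eef_rot: [178.7, 0.9, -175.9]
contact_force: [2.2, 1.0, -4.2]
opening: 0.249
```

>>> drive_tool:
  rows:
    - {"gripper": 255, "offset": [0, 0, -20], "roll": 0}
    - {"gripper": 255, "offset": [0, 0, -25], "roll": 0}
    - {"gripper": 255, "offset": [0, 0, -30], "roll": 0}
    - {"gripper": 255, "offset": [0, 0, -30], "roll": 0}
    - {"gripper": 255, "offset": [0, 0, -25], "roll": 0}

```text
clock: 5.7
tool_pos: [0.3906, 0.3223, 0.2923]
eef_rot: [179.1, 0.5, -175.9]
contact_force: [1.3, -0.0, -1.7]
opening: 0.25
```

```bash
python3 m.py w9; python3 -c "
from h import *
snap('side','s9')"
```

```text
5.7 [0.39058767 0.32227226 0.29233314] [ 179.05610935    0.52296338 -175.87152065] [-29.4  26.6 -23.  105.7  13.   49.2  35.6] [  8.6 -22.8  -9.1 -24.3 -15.6  46.5  15. ] [ 1.34632986 -0.03635701 -1.6519007 ]
0.151 [298.2877193  163.13684211] [277 149  41  32 285] [0.3709 0.3056 0.1511] ((371.73492431640625, 303.85711669921875), (24.7305908203125, 35.85453796386719), 6.700215816497803)
```

View pics/w9.png

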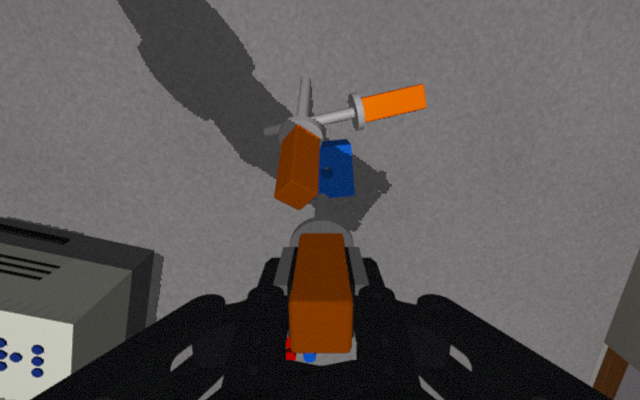

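View pics/s9.png

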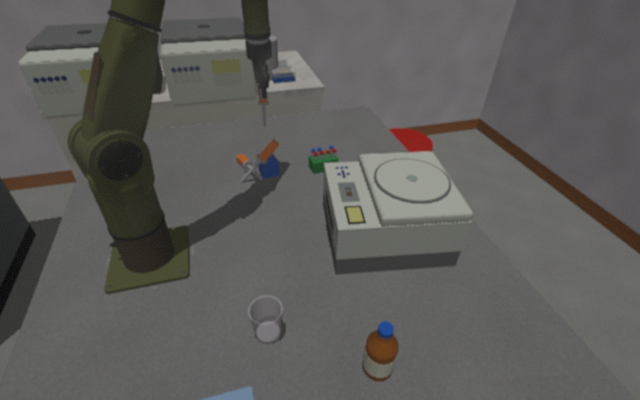

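>>> drive_tool:
  rows:
    - {"gripper": 255, "offset": [-5, -10, -12], "roll": 0}
    - {"gripper": 255, "offset": [-12, -25, -10], "roll": 0}
    - {"gripper": 255, "offset": [-16.8, -33.9, -10], "roll": 0}
    - {"gripper": 255, "offset": [-16.8, -33.9, -5], "roll": 0}
    - {"gripper": 255, "offset": [-16.8, -33.9, -3], "roll": 0}

```text
clock: 6.22
tool_pos: [0.4632, 0.1958, 0.3319]
eef_rot: [178.6, 0.4, -174.6]
contact_force: [-0.2, 0.5, -2.1]
opening: 0.252
```

>>> drive_tool:
  rows:
    - {"gripper": 255, "offset": [-16.8, -33.9, 0], "roll": 0}
    - {"gripper": 255, "offset": [-16.8, -33.9, 0], "roll": 0}
    - {"gripper": 255, "offset": [-16.8, -33.9, 0], "roll": 0}
    - {"gripper": 255, "offset": [-16.8, -33.9, 0], "roll": 0}
    - {"gripper": 255, "offset": [-10, -20, 0], "roll": 0}

```text
clock: 6.63
tool_pos: [0.5547, 0.0343, 0.3245]
eef_rot: [178.9, -0.1, -174.8]
contact_force: [0.3, -1.0, -2.3]
opening: 0.244
```

>>> drive_tool:
  rows:
    - {"gripper": 255, "offset": [-15, -30, -4], "roll": 0.05}
    - {"gripper": 255, "offset": [-16, -30, -4], "roll": 0.06}
    - {"gripper": 255, "offset": [-14, -25, -3], "roll": 0.06}
    - {"gripper": 255, "offset": [-8, -10, 0], "roll": 0.06}
    - {"gripper": 255, "offset": [0, 0, 0], "roll": 0.03}

```text
clock: 7.05
tool_pos: [0.6086, -0.075, 0.3254]
eef_rot: [179.5, -1.2, 169.0]
contact_force: [0.3, 0.0, -1.8]
opening: 0.248
```

>>> drive_tool:
  rows:
    - {"gripper": 255, "offset": [0, 0, 0], "roll": 0}
    - {"gripper": 255, "offset": [0, 0, 0], "roll": 0}
    - {"gripper": 255, "offset": [0, 0, 0], "roll": 0}
    - {"gripper": 255, "offset": [0, 0, 0], "roll": 0}
    - {"gripper": 255, "offset": [0, 0, 0], "roll": 0}

```text
clock: 7.47
tool_pos: [0.6049, -0.0752, 0.3209]
eef_rot: [179.6, -1.8, 169.1]
contact_force: [0.4, -0.1, -1.5]
opening: 0.245
```

```bash
python3 m.py w10; python3 -c "
from h import *
snap('side','s10');snap('scene','c10')"
```

```text
7.4667 [ 0.60494912 -0.07523456  0.32088992] [179.55229642  -1.78576906 169.09736514] [ 12.1  34.4 -16.3  83.5   9.2  65.1  73.5] [-0.5 -0.1 -0.4  0.8 -0.2 -0.1  0.3] [ 0.4241547 -0.0955946 -1.544173 ]
```

View pics/w10.png

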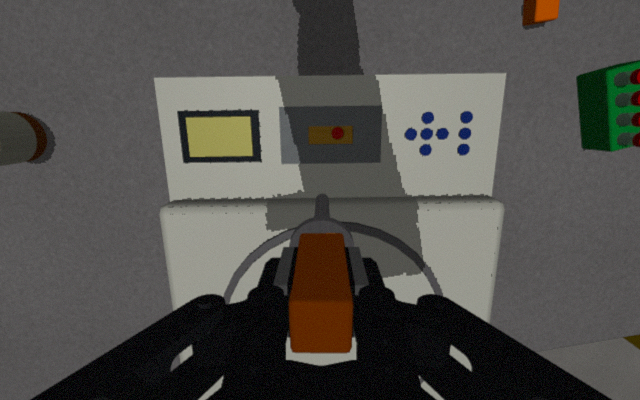

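View pics/s10.png

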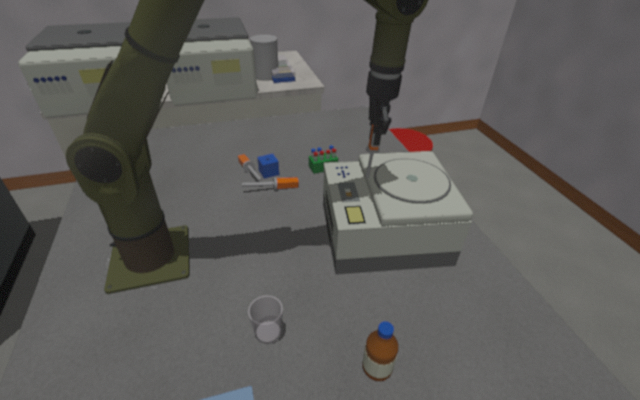

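```bash
python3 - <<'E'
from h import *
p=cv2.imread('pics/w10.png');W=np.load('pics/w10W.npy')
cv2.imwrite('pics/w10c.png',np.vstack([cv2.resize(p[100:170,270:390],(780,455),interpolation=cv2.INTER_CUBIC)]))
cv2.imwrite('pics/w10d.png',cv2.resize(p[185:265,275:370],(760,590),interpolation=cv2.INTER_CUBIC))
np.set_printoptions(linewidth=200,suppress=True)
print('z row 135',(W[135,300:362,2]*1000).round(0))
print('z col 325',(W[120:150,325,2]*1000).round(0))
for r in range(192,236,4): print(r,[tuple((W[r,c]*1000).round(0)) for c in (318,321,324)])
hsv=cv2.cvtColor(p,cv2.COLOR_BGR2HSV)
m=((hsv[...,0]<6)|(hsv[...,0]>174))&(hsv[...,1]>170);m[:100]=0;m[170:]=0;m[:,:280]=0;m[:,380:]=0
v,u=np.nonzero(m);print('red',len(u),u.mean(),v.mean(),u.min(),u.max(),v.min(),v.max(),np.median(W[v,u],0))
b=(abs(hsv[...,0].astype(int)-20)<8)&(hsv[...,1]>120);b[:100]=0;b[170:]=0;b[:,:290]=0;b[:,380:]=0
v,u=np.nonzero(b);print('brass',u.min(),u.max(),v.min(),v.max())
E
```

```text
z row 135 [165. 166. 166. 166. 165. 165. 164. 165. 129. 130. 129. 131. 130. 129. 130. 130. 131. 131. 129. 130. 132. 130. 130. 131. 130. 130. 129. 130. 131. 131. 130. 130.  91.  90.  92.  91.  92.  91.  92.
  90.  93.  92.  93. 129. 130. 129. 130. 129. 130. 131. 132. 131. 159. 164. 166. 165. 165. 163. 166. 166. 164. 164.]
z col 325 [166. 165. 165. 165. 165. 165. 129. 130. 130. 131. 132. 131. 130. 129. 131. 130. 130. 129. 131. 129. 130. 130. 129. 130. 162. 164. 164. 166. 163. 164.]
192 [(np.float64(604.0), np.float64(-77.0), np.float64(164.0)), (np.float64(604.0), np.float64(-74.0), np.float64(164.0)), (np.float64(604.0), np.float64(-71.0), np.float64(165.0))]
196 [(np.float64(594.0), np.float64(-75.0), np.float64(224.0)), (np.float64(594.0), np.float64(-73.0), np.float64(226.0)), (np.float64(594.0), np.float64(-71.0), np.float64(227.0))]
200 [(np.float64(594.0), np.float64(-75.0), np.float64(234.0)), (np.float64(594.0), np.float64(-73.0), np.float64(236.0)), (np.float64(595.0), np.float64(-71.0), np.float64(235.0))]
204 [(np.float64(595.0), np.float64(-75.0), np.float64(244.0)), (np.f
[... 783 characters left out ...]
np.float64(587.0), np.float64(-71.0), np.float64(306.0))]
224 [(np.float64(589.0), np.float64(-74.0), np.float64(307.0)), (np.float64(589.0), np.float64(-73.0), np.float64(307.0)), (np.float64(589.0), np.float64(-71.0), np.float64(308.0))]
228 [(np.float64(591.0), np.float64(-74.0), np.float64(307.0)), (np.float64(591.0), np.float64(-73.0), np.float64(307.0)), (np.float64(591.0), np.float64(-71.0), np.float64(307.0))]
232 [(np.float64(592.0), np.float64(-75.0), np.float64(308.0)), (np.float64(593.0), np.float64(-73.0), np.float64(307.0)), (np.float64(593.0), np.float64(-72.0), np.float64(308.0))]
red 100 337.1 132.87 332 342 128 138 [ 0.5579389  -0.04644599  0.09214045]
brass 308 352 126 144
```

View pics/w10c.png

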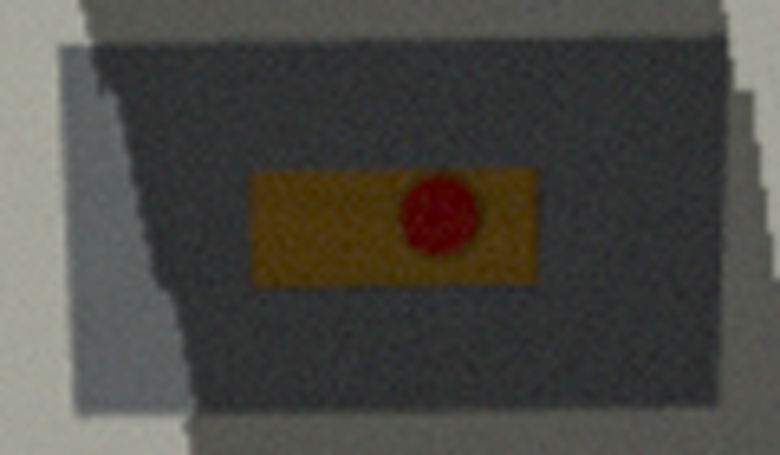

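View pics/w10d.png

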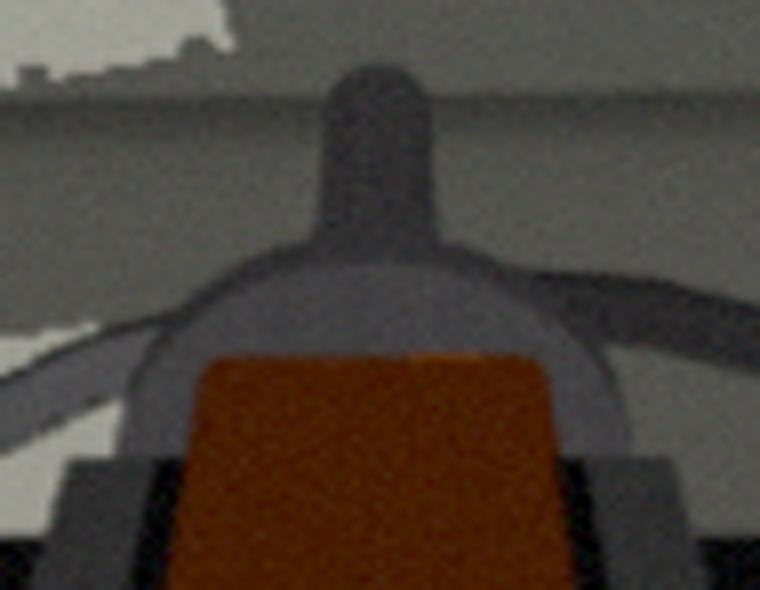

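```bash
cat >> h.py <<'E'
def ray(n,u,v,z,o=None):
    c=vision.calibration(n);K=np.array(c['camera_matrix']);d=np.array([(u-K[0,2])/K[0,0],(v-K[1,2])/K[1,1],1.])
    if 'rvec' in c:
        r=R.from_rotvec(np.ravel(c['rvec'])).as_matrix();C=-r.T@np.ravel(c['tvec']);D=r.T@d
    else:
        o=o or telemetry.get_obs();H=np.array(c['hand_eye']);Rt=R.from_euler('xyz',o['eef_rot'],degrees=True).as_matrix()
        C=Rt@H[:3,3]+o['tool_pos'];D=Rt@(H[:3,:3]@d)
    return C+D*(z-C[2])/D[2]
E
python3 - <<'E'
from h import *
o=telemetry.get_obs();print(o['tool_pos'],o['eef_rot'])
print('eyelet',ray('wrist',338,132.8,.13),ray('wrist',337.2,132.9,.122),ray('wrist',337.2,132.9,.092))
cs=[ray('wrist',u,v,.165) for u,v in ((308,125.8),(353,125.8),(308.5,144.2),(353,144.2))]
print(np.round(cs,4),np.mean(cs,0))
# grey panel corners -> yaw
a=ray('wrist',279,106.5,.165);b=ray('wrist',381.5,105.5,.165);print('yaw slot',np.degrees(np.arctan2(*(b-a)[[1,0]]))-90)
W=np.load('pics/w10W.npy')
q=W[196:214,316:327].reshape(-1,3);q=q[(q[:,0]<.6)&(q[:,2]<.275)&(q[:,2]>.2)]
# fit cylinder r=5
from scipy.optimize import least_squares
def f(t):
    p0=np.array([t[0],t[1],.225]);dd=np.array([t[2],t[3],1]);dd/=np.linalg.norm(dd)
    return np.linalg.norm(np.cross(q-p0,dd),axis=1)-.005
s=least_squares(f,[.6,-.073,0,0],loss='soft_l1',f_scale=.001);print('axis@.225',s.x,'n',len(q),q[:,2].min(), np.sqrt(np.mean(s.fun**2)))
E
```

```text
[ 0.60528502 -0.07544793  0.32121661] [179.5529208   -1.73657202 169.06463947]
eyelet [ 0.55655159 -0.04786866  0.13      ] [ 0.55693408 -0.04828481  0.122     ] [ 0.55857879 -0.04686002  0.092     ]
[[ 0.5436 -0.0745  0.165 ]
 [ 0.5512 -0.0355  0.165 ]
 [ 0.5594 -0.0773  0.165 ]
 [ 0.567  -0.0382  0.165 ]] [ 0.55531438 -0.05639348  0.165     ]
yaw slot -10.440348000503121
axis@.225 [ 0.59841692 -0.07311278  0.06293407 -0.02897664] n 197 0.2206389756288258 0.00017194551984148708
```

```bash
cat > t.py <<'E'
from h import *
import sys
o=telemetry.get_obs();d=np.array(list(map(float,sys.argv[1:4])))
print(o['clock'],o['tool_pos'],o['eef_rot'],'F',o['contact_force'].round(1),'tool mm',R.from_euler('xyz',o['eef_rot'],degrees=True).inv().apply(d).round(2))
E
python3 t.py -42 25 0; python3 t.py 0 0 -40
```

```text
7.6167 [ 0.60528502 -0.07544793  0.32121661] [179.5529208   -1.73657202 169.06463947] F [-0.1  0.5 -1.7] tool mm [45.96 16.57  1.52]
7.6167 [ 0.60528502 -0.07544793  0.32121661] [179.5529208   -1.73657202 169.06463947] F [-0.1  0.5 -1.7] tool mm [-1.21 -0.31 39.98]
```

>>> drive_tool:
  rows:
    - {"gripper": 255, "offset": [10, 4, 0], "roll": 0}
    - {"gripper": 255, "offset": [12, 4.5, 0], "roll": 0}
    - {"gripper": 255, "offset": [12, 4.5, 0], "roll": 0}
    - {"gripper": 255, "offset": [10, 3.5, 0], "roll": 0}
    - {"gripper": 255, "offset": [0, 0, 0], "roll": 0}

```text
clock: 8.03
tool_pos: [0.5644, -0.0491, 0.3233]
eef_rot: [179.5, -1.6, 169.2]
contact_force: [-0.7, -0.2, -1.4]
opening: 0.245
```

>>> drive_tool:
  rows:
    - {"gripper": 255, "offset": [0, 0, 6], "roll": 0}
    - {"gripper": 255, "offset": [0, 0, 10], "roll": 0}
    - {"gripper": 255, "offset": [0, 0, 10], "roll": 0}
    - {"gripper": 255, "offset": [0, 0, 4], "roll": 0}
    - {"gripper": 255, "offset": [0, 0, 0], "roll": 0}

```text
clock: 8.45
tool_pos: [0.5667, -0.0495, 0.2925]
eef_rot: [179.5, -1.3, 169.2]
contact_force: [-0.2, 0.4, -1.8]
opening: 0.246
```

```bash
python3 m.py w11; python3 -c "
from h import *
snap('side','s11');snap('scene','c11')
p=cv2.imread('pics/w11.png');a=cv2.imread('pics/s11.png')[100:230,300:460];b=cv2.imread('pics/c11.png')[100:260,230:400]
cv2.imwrite('pics/q11.png',np.hstack([cv2.resize(p[100:300,240:400],(280,350)),cv2.resize(a,(260,350)),cv2.resize(b,(255,350))]))"
```

```text
8.45 [ 0.56669114 -0.04947639  0.292497  ] [179.51884735  -1.26615899 169.20097857] [ 10.7  32.1 -16.6  93.7   9.5  56.7  70.3] [ 0.2  0.7  0.2 -0.5  0.3  0.1  0.2] [-0.24085133  0.43508904 -1.80143359]
```

View pics/q11.png

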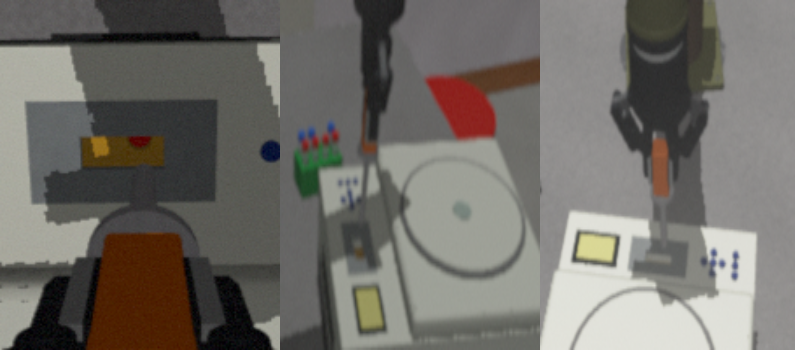

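```bash
cat > fit.py <<'E'
from h import *
import sys
from scipy.optimize import least_squares
f=sys.argv[1]
W=np.load(f'pics/{f}W.npy');p=cv2.imread(f'pics/{f}.png')
o=telemetry.get_obs();z=o['tool_pos'][2]
c=np.array([o['tool_pos'][0],o['tool_pos'][1]])
sub=np.linalg.norm(W[...,:2]-c,axis=-1)<.03
sub&=(W[...,2]<z-.052)&(W[...,2]>max(.1685,z-.105))
v,u=np.nonzero(sub);k=abs(u-322)<14;v,u=v[k],u[k]
q=W[v,u];print('n',len(q),u.min(),u.max(),v.min(),v.max(),'zmin',q[:,2].min())
z0=z-.1
def g(t):
    p0=np.array([t[0],t[1],z0]);dd=np.array([t[2],t[3],1]);dd/=np.linalg.norm(dd)
    return np.linalg.norm(np.cross(q-p0,dd),axis=1)-.005
s=least_squares(g,[c[0],c[1],0,0],loss='soft_l1',f_scale=.0005);print('axis@',z0,s.x.round(4),np.abs(s.fun).mean())
E
python3 fit.py w11
python3 - <<'E'
from h import *
p=cv2.imread('pics/w11.png')
cv2.imwrite('pics/w11c.png',cv2.resize(p[150:260,270:370],(700,590*1),interpolation=cv2.INTER_CUBIC))
E
```

```text
n 300 314 329 194 217 zmin 0.19051157014625902
axis@ 0.19370485120078748 [ 0.561  -0.0479  0.0518 -0.024 ] 0.0001343027230278909
```

View pics/w11c.png

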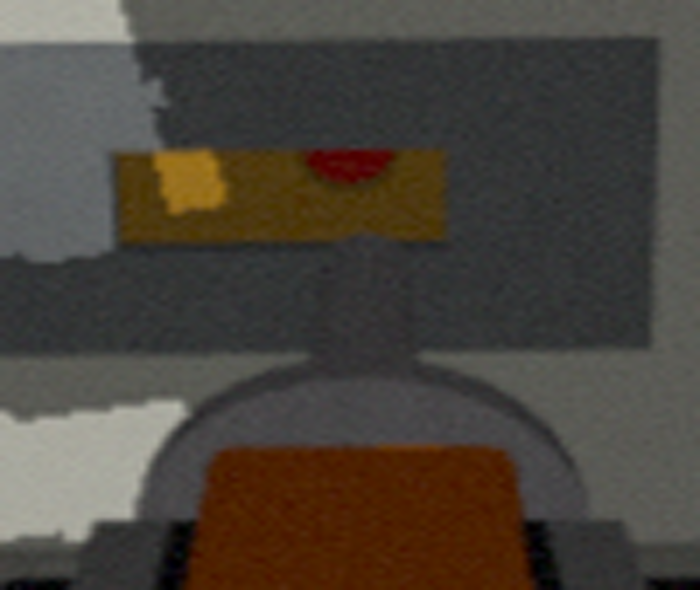

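```bash
python3 - <<'E'
from h import *
cs=[ray('wrist',u,v,.165) for u,v in ((286.3,178),(333.8,178),(287,195.3),(333.5,194.8))]
print(np.round(cs,4),np.mean(cs,0))
print([ray('wrist',320.2,182,z).round(4) for z in (.13,.124,.092)])
E
```

```text
[[ 0.5444 -0.0739  0.165 ]
 [ 0.5519 -0.035   0.165 ]
 [ 0.559  -0.0765  0.165 ]
 [ 0.566  -0.0378  0.165 ]] [ 0.55532035 -0.05581342  0.165     ]
[array([ 0.5601, -0.0479,  0.13  ]), array([ 0.5613, -0.048 ,  0.124 ]), array([ 0.5677, -0.049 ,  0.092 ])]
```

```bash
python3 t.py -4.6 0 -18;python3 t.py 0 0 -10
```

```text
8.6 [ 0.56716549 -0.04931906  0.29370485] [179.49504029  -1.16151892 169.19528851] F [ 0.  -1.1 -1.7] tool mm [ 4.15 -1.02 18.08]
8.6 [ 0.56716549 -0.04931906  0.29370485] [179.49504029  -1.16151892 169.19528851] F [ 0.  -1.1 -1.7] tool mm [-0.2  -0.09 10.  ]
```

>>> drive_tool:
  rows:
    - {"gripper": 255, "offset": [2.5, -0.5, 0], "roll": 0}
    - {"gripper": 255, "offset": [2, -0.5, 5], "roll": 0}
    - {"gripper": 255, "offset": [0, 0, 7], "roll": 0}
    - {"gripper": 255, "offset": [0, 0, 6], "roll": 0}
    - {"gripper": 255, "offset": [0, 0, 0], "roll": 0}

```text
clock: 9.02
tool_pos: [0.563, -0.0495, 0.2757]
eef_rot: [179.5, -0.9, 169.2]
contact_force: [-0.3, 0.1, -1.7]
opening: 0.245
```

```bash
python3 m.py w12; python3 fit.py w12;python3 -c "
from h import *
snap('side','s12')
p=cv2.imread('pics/w12.png')
cv2.imwrite('pics/w12c.png',cv2.resize(p[150:260,270:370],(700,590*1),interpolation=cv2.INTER_CUBIC))
p=cv2.imread('pics/s12.png')
cv2.imwrite('pics/s12c.png',cv2.resize(p[130:230,310:430],None,fx=5,fy=5,interpolation=cv2.INTER_CUBIC))"
```

```text
9.0167 [ 0.56299834 -0.04945283  0.27573769] [179.46069515  -0.94691904 169.16618636] [ 10.6  32.7 -16.5  96.   10.   53.6  69.8] [ 0.  -0.4 -0.  -0.3 -0.   0.3  0.1] [-0.31653581  0.08968524 -1.66759192]
n 296 314 329 194 217 zmin 0.17442183217191892
axis@ 0.1762075172795655 [ 0.558  -0.0477  0.0461 -0.0241] 0.0001412950191879179
```

View pics/w12c.png

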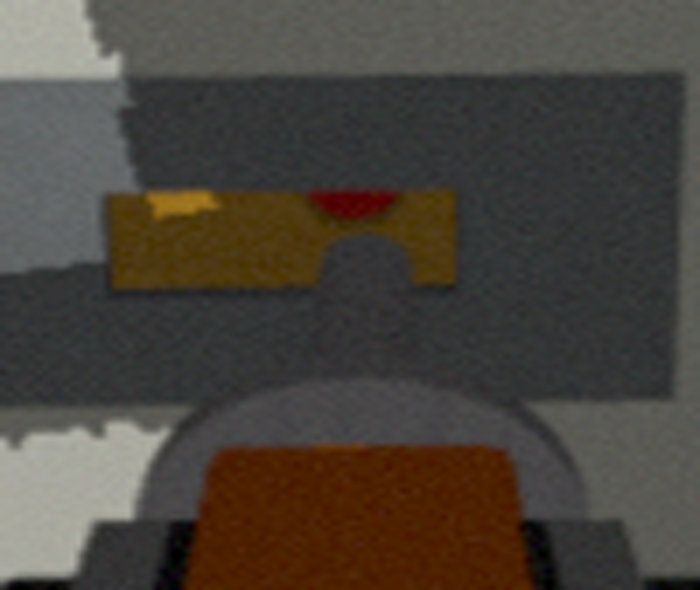

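View pics/s12c.png

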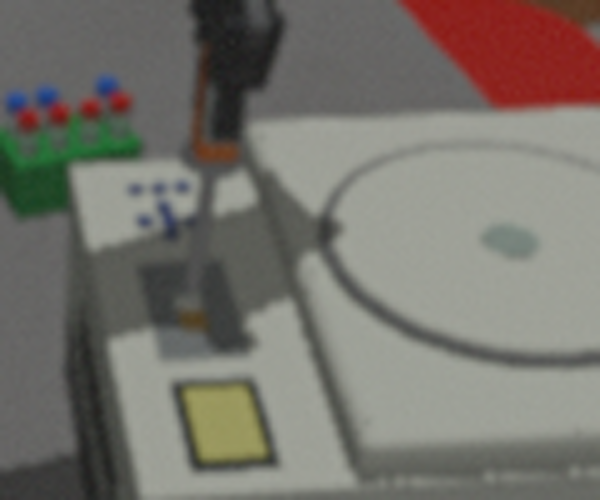

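```bash
python3 - <<'E'
from h import *
print([ray('wrist',320.4,187,z).round(4) for z in (.13,.124,.092)])
cs=[ray('wrist',u,v,.165) for u,v in ((285.2,185.3),(335,185.3),(285.8,203.8),(335,203.5))]
print(np.round(cs,4),np.mean(cs,0))
E
python3 t.py -1.5 0 -10;python3 t.py 0 0 -10
```

```text
[array([ 0.5584, -0.0481,  0.13  ]), array([ 0.5598, -0.0483,  0.124 ]), array([ 0.5668, -0.0494,  0.092 ])]
[[ 0.5441 -0.0738  0.165 ]
 [ 0.5515 -0.0354  0.165 ]
 [ 0.5589 -0.0766  0.165 ]
 [ 0.5662 -0.0381  0.165 ]] [ 0.5551559  -0.05598826  0.165     ]
9.1167 [ 0.56364216 -0.04939062  0.2766739 ] [179.44108065  -0.86508414 169.16527716] F [-0.4 -0.2 -2. ] tool mm [ 1.32 -0.38 10.02]
9.1167 [ 0.56364216 -0.04939062  0.2766739 ] [179.44108065  -0.86508414 169.16527716] F [-0.4 -0.2 -2. ] tool mm [-0.15 -0.1  10.  ]
```

>>> drive_tool:
  rows:
    - {"gripper": 255, "offset": [1.5, -0.4, 4], "roll": 0}
    - {"gripper": 255, "offset": [0, 0, 8], "roll": 0}
    - {"gripper": 255, "offset": [0, 0, 8], "roll": 0}
    - {"gripper": 255, "offset": [0, 0, 8], "roll": 0}
    - {"gripper": 255, "offset": [0, 0, 4], "roll": 0}

```text
clock: 9.53
tool_pos: [0.5626, -0.049, 0.2429]
eef_rot: [179.4, -0.7, 169.2]
contact_force: [-0.2, -0.5, -2.0]
opening: 0.253
```

```bash
python3 m.py w13; python3 fit.py w13;python3 -c "
from h import *
p=cv2.imread('pics/w13.png')
cv2.imwrite('pics/w13c.png',cv2.resize(p[150:260,270:370],(700,590*1),interpolation=cv2.INTER_CUBIC))"
```

```text
9.5333 [ 0.56263538 -0.04898763  0.24289312] [179.40405365  -0.68433823 169.16071745] [ 10.3  34.7 -15.9  98.8  11.   48.7  68.8] [-0.7  3.5  0.9  3.7  1.6 -7.2 -1.5] [-0.22037913 -0.45626857 -1.97609935]
n 138 314 328 205 216 zmin 0.16862645815604366
axis@ 0.14231103885033142 [ 0.5496 -0.0458  0.0124 -0.016 ] 0.0010269609412334767
```

View pics/w13c.png

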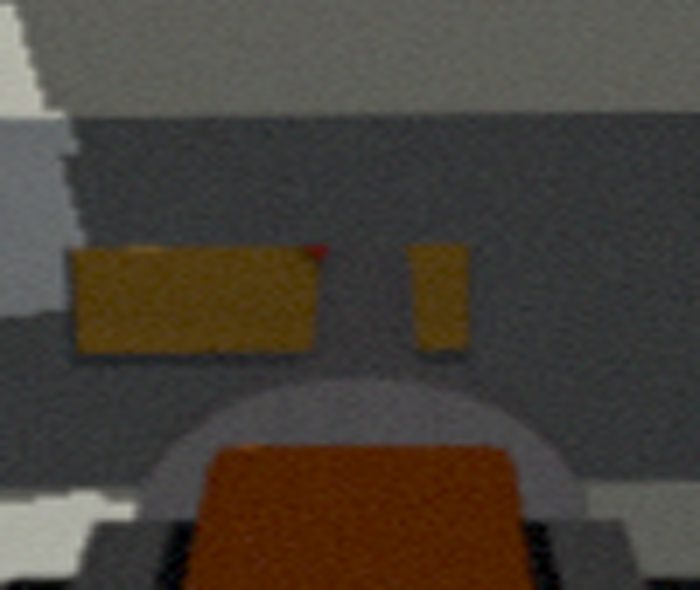

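>>> drive_tool:
  rows:
    - {"gripper": 255, "offset": [1.1, -1, 0], "roll": 0}
    - {"gripper": 255, "offset": [0, 0, 4], "roll": 0}
    - {"gripper": 255, "offset": [0, 0, 4], "roll": 0}
    - {"gripper": 255, "offset": [0, 0, 3], "roll": 0}
    - {"gripper": 255, "offset": [0, 0, 2], "roll": 0}

```text
clock: 10.0
tool_pos: [0.561, -0.0497, 0.228]
eef_rot: [179.4, -0.7, 169.2]
contact_force: [0.4, 0.3, -1.5]
opening: 0.247
```

```bash
python3 m.py w14; python3 -c "
from h import *
p=cv2.imread('pics/w14.png')
cv2.imwrite('pics/w14c.png',cv2.resize(p[150:260,270:370],(700,590*1),interpolation=cv2.INTER_CUBIC))"
```

```text
10.0 [ 0.56103238 -0.04966575  0.22803556] [179.40688175  -0.73529039 169.16178879] [ 10.2  35.6 -15.7 100.   11.5  46.6  68.4] [-0.5  1.9  0.6  1.7  0.7 -3.7 -0.8] [ 0.35011578  0.29873531 -1.53857708]
```

View pics/w14c.png

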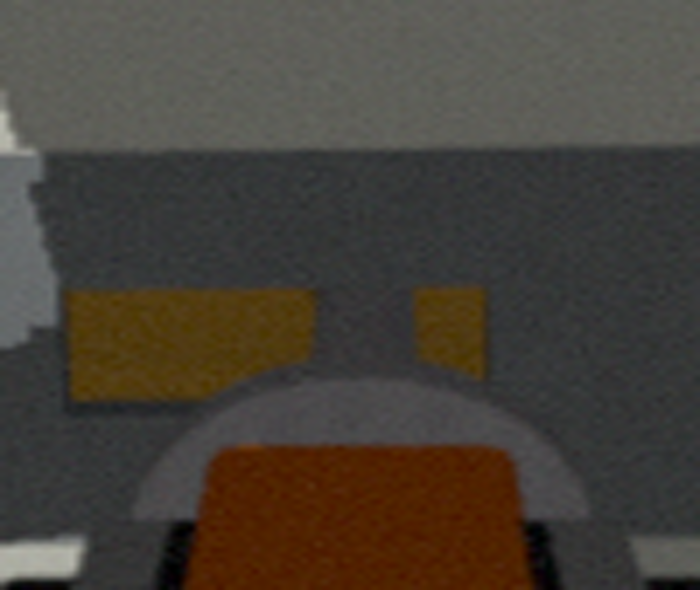

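>>> drive_tool:
  rows:
    - {"gripper": 255, "offset": [0, 0, 3], "roll": 0}
    - {"gripper": 255, "offset": [0, 0, 4], "roll": 0}
    - {"gripper": 255, "offset": [0, 0, 4], "roll": 0}
    - {"gripper": 255, "offset": [0, 0, 4], "roll": 0}
    - {"gripper": 255, "offset": [0, 0, 2], "roll": 0}

```text
clock: 10.47
tool_pos: [0.5612, -0.0494, 0.2097]
eef_rot: [179.4, -0.7, 169.2]
contact_force: [-0.9, -0.6, -2.2]
opening: 0.247
```

>>> drive_tool:
  rows:
    - {"gripper": 255, "offset": [0, 0, 3], "roll": 0}
    - {"gripper": 255, "offset": [0, 0, 3], "roll": 0}
    - {"gripper": 255, "offset": [0, 0, 3], "roll": 0}
    - {"gripper": 255, "offset": [0, 0, 3], "roll": 0}
    - {"gripper": 255, "offset": [0, 0, 2], "roll": 0}

```text
clock: 10.88
tool_pos: [0.5612, -0.0493, 0.1949]
eef_rot: [179.4, -0.7, 169.1]
contact_force: [-1.9, 0.2, 8.9]
opening: 0.246
```

>>> drive_tool:
  rows:
    - {"gripper": 255, "offset": [0, 0, 2], "roll": 0}
    - {"gripper": 255, "offset": [0, 0, 2], "roll": 0}
    - {"gripper": 255, "offset": [0, 0, 2], "roll": 0}
    - {"gripper": 255, "offset": [0, 0, 2], "roll": 0}
    - {"gripper": 255, "offset": [0, 0, 1], "roll": 0}

```text
clock: 11.3
tool_pos: [0.5609, -0.0491, 0.1907]
eef_rot: [179.5, -0.6, 169.1]
contact_force: [-2.4, 0.1, 5.8]
opening: 0.248
```

>>> drive_tool:
  rows:
    - {"gripper": 255, "offset": [0, 0, 3], "roll": 0}
    - {"gripper": 255, "offset": [0, 0, 3], "roll": 0}
    - {"gripper": 255, "offset": [0, 0, 2], "roll": 0}
    - {"gripper": 255, "offset": [0, 0, 2], "roll": 0}
    - {"gripper": 255, "offset": [0, 0, 2], "roll": 0}

```text
clock: 11.72
tool_pos: [0.5607, -0.0489, 0.1859]
eef_rot: [179.6, -0.3, 169.0]
contact_force: [-5.4, -0.7, 19.3]
opening: 0.248
```

```bash
python3 m.py w15; python3 -c "
from h import *
p,d=snap('side','s15')
cv2.imwrite('pics/s15c.png',cv2.resize(p[130:230,310:430,::-1],None,fx=5,fy=5,interpolation=cv2.INTER_CUBIC))"
```

```text
11.7167 [ 0.56069941 -0.04893557  0.18585557] [179.559166    -0.34320353 169.03899498] [  9.2  38.6 -14.4 102.9  13.1  40.3  66.8] [-0.5 -0.3  0.4  0.6  0.4 -1.  -0.7] [-5.35421465 -0.66080496 19.29089877]
0.195 [320.77777778 252.18287037] [296 246  50  14 432] [ 0.5495 -0.0478  0.1951] ((549.5595703125, -47.91976547241211), (20.933862686157227, 2.281529188156128), 78.9464340209961)
```

View pics/s15c.png

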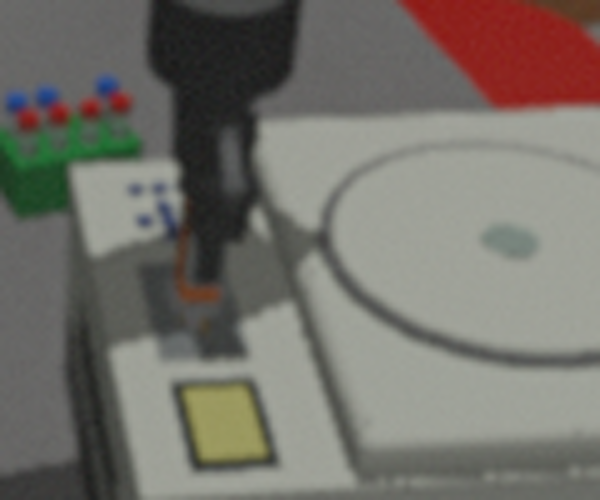

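View pics/w15.png

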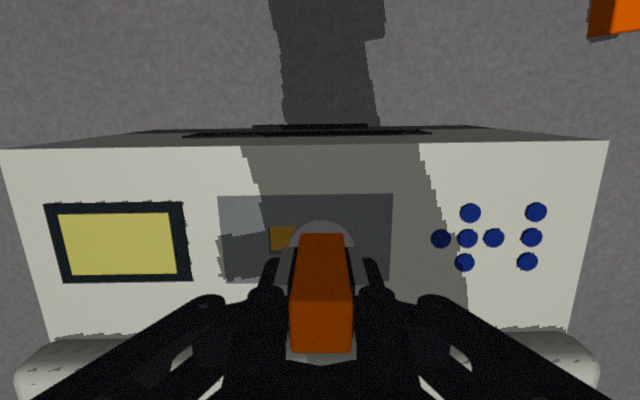

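>>> drive_tool:
  rows:
    - {"gripper": 255, "offset": [0, 0, 2.5], "roll": 0}
    - {"gripper": 255, "offset": [0, 0, 2.5], "roll": 0}
    - {"gripper": 255, "offset": [0, 0, 2.5], "roll": 0}
    - {"gripper": 255, "offset": [0, 0, 2.5], "roll": 0}
    - {"gripper": 255, "offset": [0, 0, 2.5], "roll": 0}

```text
clock: 12.23
tool_pos: [0.5607, -0.0489, 0.1858]
eef_rot: [179.7, 0.0, 168.9]
contact_force: [-5.4, 0.1, 17.9]
opening: 0.244
```

>>> drive_tool:
  rows:
    - {"gripper": 255, "offset": [0, 0, 3], "roll": 0}
    - {"gripper": 255, "offset": [0, 0, 3], "roll": 0}
    - {"gripper": 255, "offset": [0, 0, 3], "roll": 0}
    - {"gripper": 255, "offset": [0, 0, 3], "roll": 0}
    - {"gripper": 255, "offset": [0, 0, 3], "roll": 0}

```text
clock: 12.65
tool_pos: [0.5604, -0.0486, 0.1857]
eef_rot: [179.8, 0.4, 168.7]
contact_force: [-7.0, -0.5, 22.6]
opening: 0.246
```

```bash
python3 m.py w16; python3 - <<'E'
from h import *
p=cv2.imread('pics/w16.png');W=np.load('pics/w16W.npy')
cv2.imwrite('pics/w16c.png',cv2.resize(p[180:300,250:390],None,fx=5,fy=4.5,interpolation=cv2.INTER_CUBIC))
np.set_printoptions(suppress=True,linewidth=180)
for r in (222,225,228,231,234): print(r,(W[r,286:360:4,2]*1000).round(1))
E
```

```text
12.65 [ 0.5604055  -0.04864907  0.18566386] [179.82102439   0.38469827 168.7314239 ] [  8.6  38.3 -13.9 103.7  13.5  39.2  65.9] [-0.7 -0.4  0.7  1.   0.6 -1.4 -1.1] [-6.99102362 -0.50169913 22.631112  ]
0.195 [321.06401766 252.51655629] [297 247  49  13 453] [ 0.5491 -0.0472  0.1953] ((549.0008544921875, -47.31398010253906), (20.737815856933594, 1.824194312095642), 78.8564453125)
222 [164.8 164.7 164.5 165.4 167.5 170.2 172.1 171.3 171.4 171.  171.5 171.4 170.9 168.9 164.7 164.7 165.2 166.4 164.6]
225 [164.6 164.5 164.3 166.3 171.2 172.2 171.7 171.2 171.  171.9 171.1 171.9 170.7 172.  169.5 164.5 164.  164.4 166.2]
228 [130.2 130.1 130.1 170.6 171.5 171.  171.6 172.6 172.2 171.6 171.5 171.9 172.5 172.4 172.4 168.6 165.  164.5 164.7]
231 [130.  130.1 170.1 171.  172.2 170.3 172.4 171.3 170.8 172.2 171.6 172.  171.8 172.4 171.1 172.3 164.8 164.6 165.1]
234 [130.1 128.6 171.4 170.7 175.6 175.3 175.9 175.6 176.2 175.7 175.4 175.8 175.8 176.5 175.  172.  169.8 164.7 165.7]
```

View pics/w16c.png

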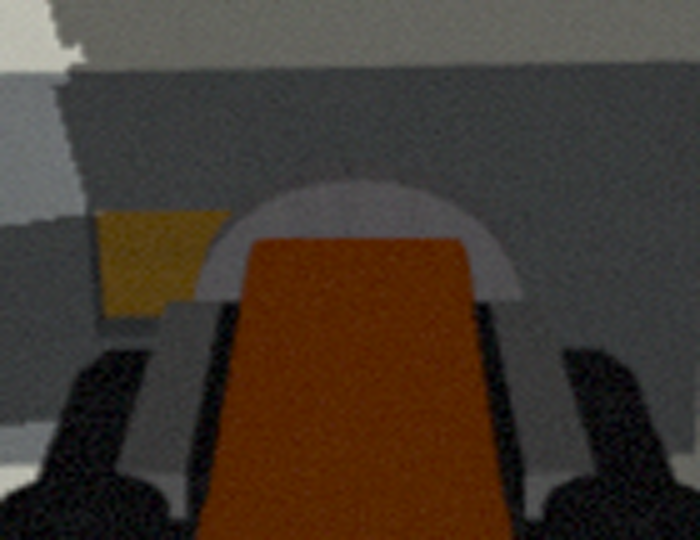

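>>> drive_tool:
  rows:
    - {"gripper": 255, "offset": [0, 0, 0], "roll": 0}
    - {"gripper": 150, "offset": [0, 0, 0], "roll": 0}
    - {"gripper": 130, "offset": [0, 0, 0], "roll": 0}
    - {"gripper": 110, "offset": [0, 0, 0], "roll": 0}
    - {"gripper": 90, "offset": [0, 0, 0], "roll": 0}

```text
clock: 13.12
tool_pos: [0.5615, -0.0483, 0.1875]
eef_rot: [179.8, 0.6, 168.8]
contact_force: [0.3, 0.1, -0.5]
opening: 0.648
```

```bash
python3 m.py w17; python3 - <<'E'
from h import *
p=cv2.imread('pics/w17.png');W=np.load('pics/w17W.npy')
cv2.imwrite('pics/w17c.png',cv2.resize(p[180:380,220:420],None,fx=3,fy=3,interpolation=cv2.INTER_CUBIC))
np.set_printoptions(suppress=True,linewidth=180)
for r in (219,222,225,228,231,234): print(r,(W[r,286:360:4,2]*1000).round(1))
E
```

```text
13.1167 [ 0.56149795 -0.04828985  0.18752208] [179.77976909   0.6194302  168.75051842] [  8.6  38.2 -13.9 103.7  13.5  39.1  65.9] [-0.   0.2  0.1 -0.3  0.2 -0.4  0. ] [ 0.26040688  0.12572995 -0.46383982]
0.195 [319.19153675 247.95991091] [295 242  50  14 449] [ 0.5487 -0.0475  0.1952] ((548.9036254882812, -47.36634063720703), (21.423969268798828, 2.4707345962524414), 74.83273315429688)
219 [164.8 164.6 163.7 164.8 171.3 172.8 171.9 170.9 172.4 172.5 171.2 171.2 171.4 169.5 165.4 165.4 164.  165.  165.4]
222 [165.4 163.9 164.8 170.3 171.3 171.9 171.8 172.2 170.9 172.8 172.6 171.5 172.3 172.1 167.5 165.1 165.6 165.  165.5]
225 [130.1 129.3 169.1 171.3 171.2 171.9 171.7 172.8 172.6 171.7 172.2 171.3 171.2 172.9 172.1 164.  164.9 164.9 165. ]
228 [129.6 129.9 172.2 172.2 171.2 172.3 171.8 171.6 171.1 172.1 172.4 171.5 171.3 171.1 171.1 170.  165.9 164.9 165. ]
231 [129.2 170.1 170.9 174.9 178.  176.9 176.7 178.2 176.8 176.9 176.6 177.4 177.2 176.2 173.1 173.1 164.9 165.4 164.8]
234 [130.1 171.3 171.4 178.5 181.  180.7 180.4 180.7 179.1 179.7 180.3 180.6 180.3 179.2 172.  171.6 164.8 164.9 164.3]
```

View pics/w17c.png

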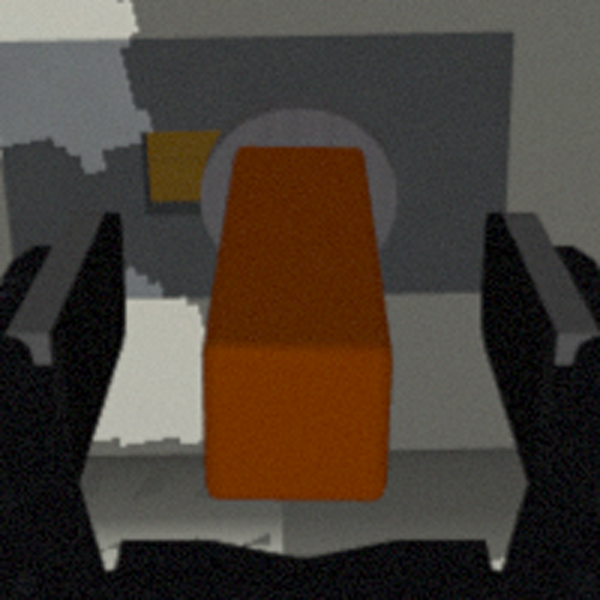

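>>> drive_tool:
  rows:
    - {"gripper": 90, "offset": [0, 0, -8], "roll": 0}
    - {"gripper": 90, "offset": [0, 0, -15], "roll": 0}
    - {"gripper": 90, "offset": [0, 0, -20], "roll": 0}
    - {"gripper": 90, "offset": [0, 0, -20], "roll": 0}
    - {"gripper": 90, "offset": [0, 0, -15], "roll": 0}

```text
clock: 13.58
tool_pos: [0.5583, -0.0484, 0.2654]
eef_rot: [179.9, 0.1, 168.8]
contact_force: [-0.1, -0.8, 1.1]
opening: 0.649
```

>>> drive_tool:
  rows:
    - {"gripper": 255, "offset": [0, 0, -5], "roll": 0}
    - {"gripper": 255, "offset": [0, 0, 0], "roll": 0}
    - {"gripper": 255, "offset": [0, 0, 0], "roll": 0}
    - {"gripper": 255, "offset": [0, 0, 0], "roll": 0}
    - {"gripper": 255, "offset": [0, 0, 0], "roll": 0}

```text
clock: 14.0
tool_pos: [0.5597, -0.0484, 0.2732]
eef_rot: [179.8, 0.4, 168.8]
contact_force: [0.1, -1.0, -0.3]
opening: -0.002
```

```bash
cat > top.py <<'E'
from h import *
import sys
f=sys.argv[1];o=telemetry.get_obs();print(o['clock'],o['tool_pos'],o['eef_rot'],o['contact_force'],o['opening'])
p,d=snap('wrist',f);W=world('wrist',d);hsv=cv2.cvtColor(p[:,:,::-1].copy(),cv2.COLOR_BGR2HSV)
m=((hsv[...,0]<14)&(hsv[...,1]>150)&(hsv[...,2]>60))&(abs(W[...,2]-.225)<.012);m[:, :250]=0;m[:,400:]=0
def plane(m):
    n,l,s,c=cv2.connectedComponentsWithStats(m.astype(np.uint8));i=1+np.argmax(s[1:,4]);Q=W[l==i];return Q,s[i]
Q,s=plane(m);A=np.c_[Q[:,:2]-Q[:,:2].mean(0),np.ones(len(Q))]
for _ in range(4):
    t=np.linalg.lstsq(A,Q[:,2],rcond=None)[0];k=abs(A@t-Q[:,2])<.0025;A,Q=A[k],Q[k]
print('top',s,len(Q),Q.mean(0).round(4),t.round(4),cv2.minAreaRect((Q[:,:2]*1000).astype(np.float32)))
# collar top
c=Q[:,:2].mean(0)
m=(abs(W[...,2]-.171)<.003)&(np.linalg.norm(W[...,:2]-c,axis=-1)<.025)
Q,s=plane(m);A=np.c_[Q[:,:2]-Q[:,:2].mean(0),np.ones(len(Q))];t=np.linalg.lstsq(A,Q[:,2],rcond=None)[0];print('collar',s,len(Q),Q.mean(0).round(4),t.round(4))
r=np.linalg.norm(W[...,:2]-c,axis=-1);m=(r>.03)&(r<.07)&(abs(W[...,2]-.165)<.003);print('deck',np.median(W[m][:,2]))
E
python3 top.py w18
```

```text
14.0 [ 0.55969423 -0.04842133  0.27317285] [179.78934225   0.35150691 168.76370921] [ 0.06397336 -0.95371566 -0.34670935] -0.0021143799200602368
top [ 302  207   37   43 1254] 595 [ 0.5606 -0.0499  0.2308] [ 0.155  -0.0425  0.2301] ((558.3373413085938, -49.51371383666992), (21.401491165161133, 18.839601516723633), 77.72518920898438)
collar [298 181  44  34 492] 492 [ 0.5508 -0.048   0.1714] [-0.0103  0.0033  0.1714]
deck 0.16477377314461197
```

View pics/w18.png

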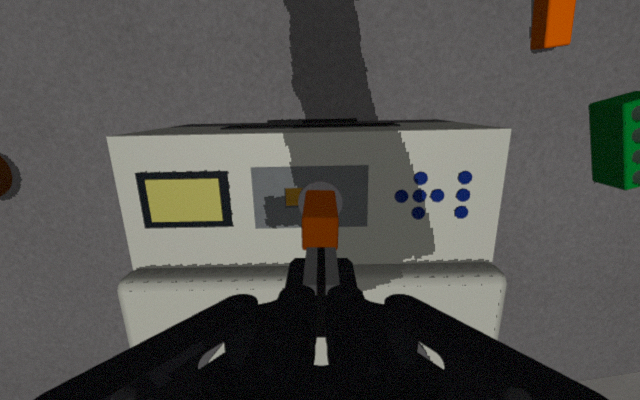

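>>> drive_tool:
  rows:
    - {"gripper": 255, "offset": [1.5, 0, 6], "roll": 0}
    - {"gripper": 255, "offset": [0, 0, 10], "roll": 0}
    - {"gripper": 255, "offset": [0, 0, 10], "roll": 0}
    - {"gripper": 255, "offset": [0, 0, 5], "roll": 0}
    - {"gripper": 255, "offset": [0, 0, 2], "roll": 0}

```text
clock: 14.47
tool_pos: [0.5564, -0.0479, 0.2351]
eef_rot: [179.8, 0.1, 168.8]
contact_force: [0.6, 0.5, -0.4]
opening: 0.002
```

>>> drive_tool:
  rows:
    - {"gripper": 255, "offset": [0, 0, 2.5], "roll": 0}
    - {"gripper": 255, "offset": [0, 0, 2.5], "roll": 0}
    - {"gripper": 255, "offset": [0, 0, 2.5], "roll": 0}
    - {"gripper": 255, "offset": [0, 0, 2.5], "roll": 0}
    - {"gripper": 255, "offset": [0, 0, 2.5], "roll": 0}

```text
clock: 14.88
tool_pos: [0.5563, -0.0477, 0.2316]
eef_rot: [179.9, 0.3, 168.7]
contact_force: [-4.9, -0.4, 15.8]
opening: 0.001
```

>>> drive_tool:
  rows:
    - {"gripper": 255, "offset": [0, 0, 4], "roll": 0}
    - {"gripper": 255, "offset": [0, 0, 4], "roll": 0}
    - {"gripper": 255, "offset": [0, 0, 4], "roll": 0}
    - {"gripper": 255, "offset": [0, 0, 4.5], "roll": 0}
    - {"gripper": 255, "offset": [0, 0, 4.5], "roll": 0}

```text
clock: 15.3
tool_pos: [0.5564, -0.0476, 0.2314]
eef_rot: [-179.9, 1.0, 168.5]
contact_force: [-11.9, 0.4, 33.9]
opening: -0.001
```

>>> drive_tool:
  rows:
    - {"gripper": 255, "offset": [0, 0, -6], "roll": 0}
    - {"gripper": 255, "offset": [0, 0, -12], "roll": 0}
    - {"gripper": 255, "offset": [0, 0, -15], "roll": 0}
    - {"gripper": 255, "offset": [0, 0, -15], "roll": 0}
    - {"gripper": 255, "offset": [0, 0, -10], "roll": 0}

```text
clock: 15.72
tool_pos: [0.5545, -0.0471, 0.2937]
eef_rot: [-179.9, 1.0, 168.6]
contact_force: [0.4, 0.5, 0.3]
opening: 0.002
```

>>> drive_tool:
  rows:
    - {"gripper": 255, "offset": [-20, 0, -20], "roll": 0}
    - {"gripper": 255, "offset": [-25, 0, -20], "roll": 0}
    - {"gripper": 255, "offset": [-15, 0, -10], "roll": 0}
    - {"gripper": 255, "offset": [0, 0, 0], "roll": 0}
    - {"gripper": 255, "offset": [0, 0, 0], "roll": 0}

```text
clock: 16.13
tool_pos: [0.6135, -0.0587, 0.3498]
eef_rot: [-179.9, 1.2, 168.6]
contact_force: [-0.6, 0.8, -0.1]
opening: 0.001
```

```bash
python3 top.py w19; python3 -c "
from h import *
p=cv2.imread('pics/w19.png');a=snap('side','s19')[0][:,:,::-1];b=snap('scene','c19')[0][:,:,::-1]
cv2.imwrite('pics/q19.png',np.hstack([cv2.resize(p[100:270,240:400],(400,425)),cv2.resize(a[120:250,300:440],(400,425))]))"
```

```text
16.1333 [ 0.61347945 -0.05868414  0.34976571] [-179.87913241    1.18249791  168.6139207 ] [-0.64135583  0.79111683 -0.05761647] 0.0010008680735952545
top [306 112  29  31 744] 713 [ 0.56   -0.0498  0.2311] [-0.0205  0.0075  0.2311] ((560.1449584960938, -49.76475524902344), (21.59343719482422, 21.13084602355957), 78.48616027832031)
collar [302 103  37  30 282] 282 [ 0.5514 -0.0473  0.1716] [-0.0195  0.007   0.1716]
deck 0.1648072314088541
```

View pics/q19.png

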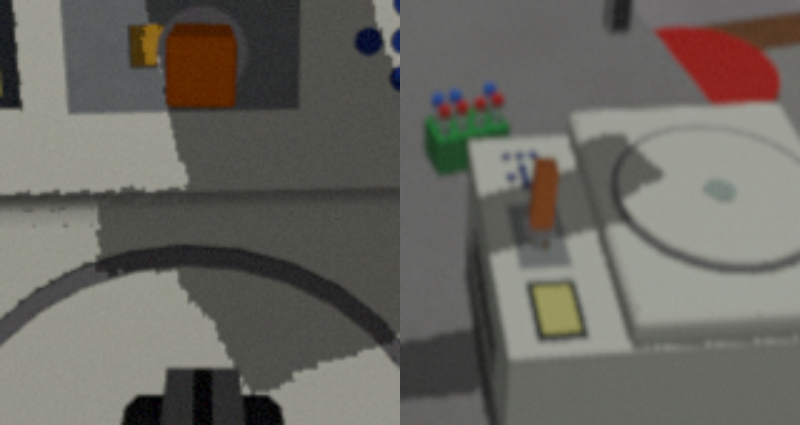

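View pics/c19.png

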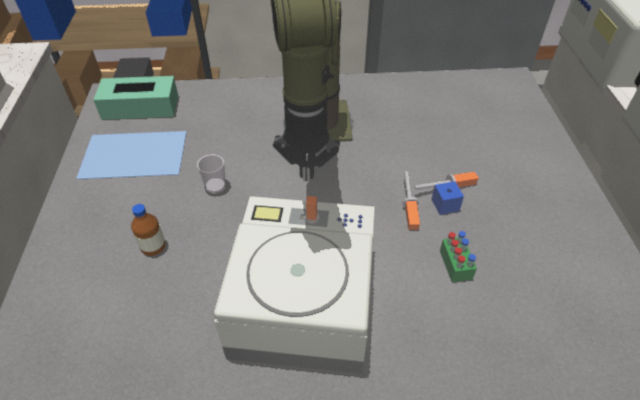

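```bash
cat > tilt.py <<'E'
from h import *
import sys
o=telemetry.get_obs();print(o['clock'],o['tool_pos'],o['eef_rot'])
N=4;Ws=[];P=None
for i in range(N):
    P,d=vision.read_camera('wrist');Ws.append(world('wrist',d))
W=np.median(Ws,0);hsv=cv2.cvtColor(P[:,:,::-1].copy(),cv2.COLOR_BGR2HSV)
def fit(m,nm):
    Q=W[m]
    for _ in range(4):
        c=Q.mean(0);A=np.c_[Q[:,:2]-c[:2],np.ones(len(Q))];t=np.linalg.lstsq(A,Q[:,2],rcond=None)[0];k=abs(A@t-Q[:,2])<.002;Q=Q[k]
    print(nm,len(Q),c.round(4),t.round(4));return c,t
c=np.array([.5575,-.0487]);r=np.linalg.norm(W[...,:2]-c,axis=-1)
org=(hsv[...,0]<14)&(hsv[...,1]>150)
ct,tt=fit(org&(r<.03)&(abs(W[...,2]-.231)<.004),'top')
fit((r<.025)&(abs(W[...,2]-.1715)<.0025)&~org,'collar')
u=np.array([np.cos(np.radians(-10.5)),np.sin(np.radians(-10.5))])
cd,td=fit((r>.022)&(r<.13)&(abs(W[...,2]-.165)<.004),'deck')
fit((W[...,2]>.19)&(abs(W[...,2]-.195)<.003),'housing')
E
python3 tilt.py
```

```text
16.2833 [ 0.6120022  -0.05856534  0.34882417] [-179.83754487    1.02340454  168.64632305]
top 701 [ 0.5602 -0.0496  0.2314] [-0.0249 -0.0008  0.2314]
collar 269 [ 0.5516 -0.0471  0.1718] [-0.0319  0.0091  0.1718]
deck 27716 [ 0.5571 -0.0477  0.1652] [-1.000e-04 -1.900e-03  1.652e-01]
housing 19183 [ 0.6605 -0.0743  0.1949] [2.500e-03 1.000e-04 1.949e-01]
```

```bash
python3 t.py -61 11 0;python3 t.py 0 0 -105
```

```text
16.4833 [ 0.61238663 -0.05864199  0.34911604] [-179.84201784    1.05989509  168.64281838] F [ 0.5 -1.1 -0.2] tool mm [61.96 -1.23 -1.14]
16.4833 [ 0.61238663 -0.05864199  0.34911604] [-179.84201784    1.05989509  168.64281838] F [ 0.5 -1.1 -0.2] tool mm [  1.94   0.29 104.98]
```

>>> drive_tool:
  rows:
    - {"gripper": 255, "offset": [15, 0, 12], "roll": 0}
    - {"gripper": 255, "offset": [20, 0, 20], "roll": 0}
    - {"gripper": 255, "offset": [18, 0, 20], "roll": 0}
    - {"gripper": 255, "offset": [8, -1, 15], "roll": 0}
    - {"gripper": 255, "offset": [0, 0, 8], "roll": 0}

```text
clock: 16.9
tool_pos: [0.5519, -0.0474, 0.2715]
eef_rot: [-179.9, 1.3, 168.6]
contact_force: [-0.9, 0.5, 1.0]
opening: -0.001
```

>>> drive_tool:
  rows:
    - {"gripper": 255, "offset": [0, 0, 5], "roll": 0}
    - {"gripper": 255, "offset": [0, 0, 4], "roll": 0}
    - {"gripper": 255, "offset": [0, 0, 0], "roll": 0}
    - {"gripper": 255, "offset": [0, 0, 0], "roll": 0}
    - {"gripper": 255, "offset": [0, 0, 0], "roll": 0}

```text
clock: 17.32
tool_pos: [0.5541, -0.0476, 0.2616]
eef_rot: [-179.9, 1.4, 168.6]
contact_force: [-0.5, -0.0, 0.1]
opening: 0.002
```

>>> drive_tool:
  rows:
    - {"gripper": 255, "offset": [1, 0, 8], "roll": 0}
    - {"gripper": 255, "offset": [1, 0, 8], "roll": 0}
    - {"gripper": 255, "offset": [1, 0, 6], "roll": 0}
    - {"gripper": 255, "offset": [0, 0, 3], "roll": 0}
    - {"gripper": 255, "offset": [0, 0, 1], "roll": 0}

```text
clock: 17.73
tool_pos: [0.5538, -0.0472, 0.2344]
eef_rot: [-180.0, 1.6, 168.6]
contact_force: [-0.4, 0.8, 0.2]
opening: 0.001
```

>>> drive_tool:
  rows:
    - {"gripper": 255, "offset": [0, 0, 2], "roll": 0}
    - {"gripper": 255, "offset": [0, 0, 2], "roll": 0}
    - {"gripper": 255, "offset": [1, 0, 2], "roll": 0}
    - {"gripper": 255, "offset": [1, 0, 2], "roll": 0}
    - {"gripper": 255, "offset": [1, 0, 2], "roll": 0}

```text
clock: 18.15
tool_pos: [0.554, -0.0468, 0.2317]
eef_rot: [-180.0, 2.2, 168.5]
contact_force: [-2.3, 0.4, 12.1]
opening: 0.001
```

>>> drive_tool:
  rows:
    - {"gripper": 255, "offset": [1.5, 0, 3], "roll": 0}
    - {"gripper": 255, "offset": [2, 0, 3], "roll": 0}
    - {"gripper": 255, "offset": [2, 0, 3.5], "roll": 0}
    - {"gripper": 255, "offset": [2.5, 0, 3.5], "roll": 0}
    - {"gripper": 255, "offset": [3, 0, 4], "roll": 0}

```text
clock: 18.57
tool_pos: [0.5539, -0.0468, 0.2314]
eef_rot: [180.0, 4.0, 168.3]
contact_force: [-4.9, -2.5, 28.9]
opening: 0.004
```

>>> drive_tool:
  rows:
    - {"gripper": 255, "offset": [0, 0, 0], "roll": 0}
    - {"gripper": 255, "offset": [0, 0, -6], "roll": 0}
    - {"gripper": 255, "offset": [-1, 0, -12], "roll": 0}
    - {"gripper": 255, "offset": [-5, 0, -20], "roll": 0}
    - {"gripper": 255, "offset": [-15, 0, -20], "roll": 0}

```text
clock: 18.98
tool_pos: [0.5663, -0.0499, 0.2922]
eef_rot: [-179.9, 3.6, 168.4]
contact_force: [0.9, -0.5, 0.3]
opening: -0.001
```

>>> drive_tool:
  rows:
    - {"gripper": 255, "offset": [-20, 0, -20], "roll": 0}
    - {"gripper": 255, "offset": [-20, 0, -20], "roll": 0}
    - {"gripper": 255, "offset": [-5, 0, -10], "roll": 0}
    - {"gripper": 255, "offset": [0, 0, 0], "roll": 0}
    - {"gripper": 255, "offset": [0, 0, 0], "roll": 0}

```text
clock: 19.4
tool_pos: [0.6115, -0.0586, 0.3521]
eef_rot: [180.0, 4.0, 168.4]
contact_force: [-0.8, -0.6, -0.4]
opening: -0.001
```

```bash
python3 tilt.py
```

```text
19.4 [ 0.61154897 -0.05855589  0.35212762] [179.95471388   4.00511869 168.38462275]
top 715 [ 0.5597 -0.0494  0.231 ] [-0.0253 -0.0033  0.231 ]
collar 262 [ 0.5509 -0.0477  0.1714] [-0.0272  0.0093  0.1714]
deck 28157 [ 0.5559 -0.0472  0.1649] [-0.0008 -0.0019  0.1649]
housing 19242 [ 0.6633 -0.0748  0.1945] [1.200e-03 1.000e-04 1.945e-01]
```

```bash
cat > circ.py <<'E'
from h import *
from scipy.optimize import least_squares
P,d=snap('wrist','wc');W=world('wrist',d);o=telemetry.get_obs();o=dict(o)
hsv=cv2.cvtColor(P[:,:,::-1].copy(),cv2.COLOR_BGR2HSV);org=(hsv[...,0]<14)&(hsv[...,1]>150)
r=np.linalg.norm(W[...,:2]-[.5575,-.0487],axis=-1)
m=org&(r<.03)&(abs(W[...,2]-.231)<.005)
v,u=np.nonzero(m)
pts=np.array([ray('wrist',a,b,.231,o)[:2] for a,b in zip(u,v)]);print('top rect',cv2.minAreaRect((pts*1000).astype(np.float32)))
f=org&(r<.03)&(W[...,2]<.2265)&(W[...,2]>.174);Q=W[f]
# own frame front face: x_own = a + b*y + c*z
th=np.radians(-11);e=np.array([np.cos(th),np.sin(th)]);g=np.array([-np.sin(th),np.cos(th)])
A=np.c_[Q[:,:2]@g+.0,Q[:,2]-.2,np.ones(len(Q))];b=Q[:,:2]@e
for _ in range(4):
    t=np.linalg.lstsq(A,b,rcond=None)[0];k=abs(A@t-b)<.0015;A,b=A[k],b[k]
print('face n',len(b),'dx/dy,dx/dz',t,'tilt deg',np.degrees(np.arctan(t[1])))
c=(W[...,2]>.1685)&(W[...,2]<.1745)&(r<.025)&~org
ed=c&~cv2.erode(c.astype(np.uint8),np.ones((3,3))).astype(bool)
v,u=np.nonzero(ed);q=np.array([ray('wrist',a,b_,.171,o)[:2] for a,b_ in zip(u,v)])
k=q@e<(np.array([.5575,-.0487])@e-.004);q=q[k]
s=least_squares(lambda x:np.linalg.norm(q-x,axis=1)-.017,[.557,-.048],loss='soft_l1',f_scale=.0005);print('collar c',s.x,len(q))
E
python3 circ.py; python3 -c "
from h import *
a=snap('side','s20')[0][:,:,::-1]
cv2.imwrite('pics/s20c.png',cv2.resize(a[140:230,320:420],(700,600),interpolation=cv2.INTER_CUBIC))"
```

```text
top rect ((560.1703491210938, -49.11648178100586), (20.75667381286621, 21.578588485717773), 77.55382537841797)
face n 151 dx/dy,dx/dz [0.03563952 0.03394045 0.54599098] tilt deg 1.9438984713979892
collar c [ 0.56046478 -0.04957755] 103
```

View pics/s20c.png

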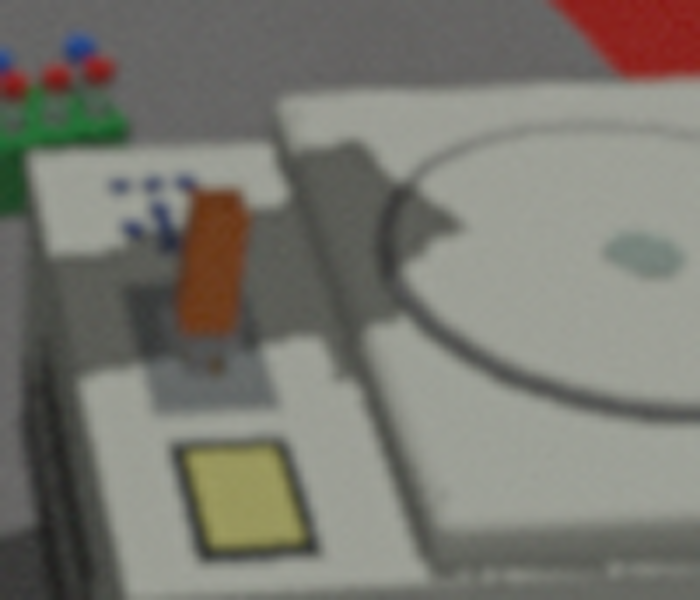

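```bash
python3 -c "
from h import *
p=cv2.imread('pics/wc.png');cv2.imwrite('pics/wcc.png',cv2.resize(p[85:175,275:365],(720,600),interpolation=cv2.INTER_CUBIC))"
```

```text
(no output)
```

View pics/wcc.png

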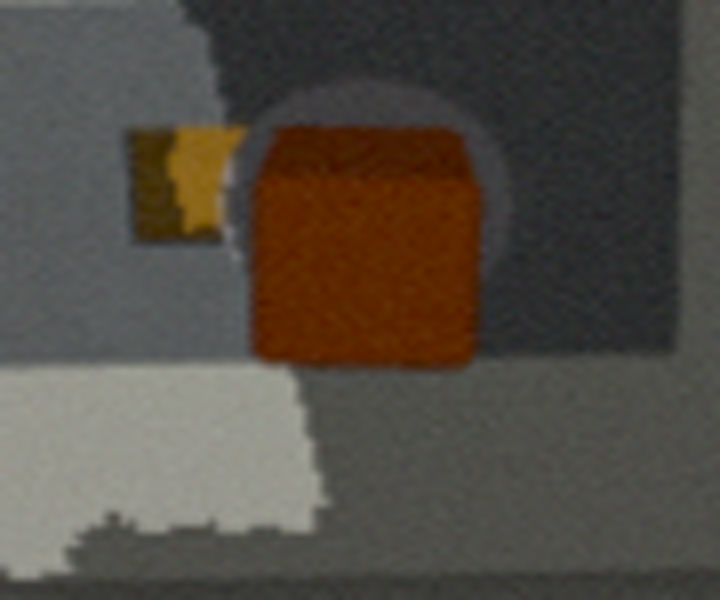

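```bash
python3 - <<'E'
from h import *
o=dict(telemetry.get_obs());th=np.radians(-11);e=np.array([np.cos(th),np.sin(th),0])
for n,v,z in (('collar front',97,.171),('handle bottom front',104.2,.171),('handle top front',112,.231),('top rear',139.7,.231),('panel front',85+6/6.667,.165),('panel rear',85+355/6.667,.165),('slot front',85+127/6.667,.165),('slot rear',85+242/6.667,.165)):
    print(n,(ray('wrist',321,v,z,o)@e*1000).round(2))
for n,u,v,z in (('Lbot',275+270/8,85+19.2,.171),('Rbot',275+466/8,104.2,.171),('Ltop',275+255/8,112,.231),('Rtop',275+478/8,112,.231),('cL',275+225/8,85+205/6.67,.171),('cR',275+510/8,85+205/6.67,.171)):
    g=np.array([-np.sin(th),np.cos(th),0]);print(n,(ray('wrist',u,v,z,o)@g*1000).round(2))
E
```

```text
collar front 541.84
handle bottom front 548.14
handle top front 550.07
top rear 570.75
panel front 532.38
panel rear 580.14
slot front 548.37
slot rear 564.12
Lbot 47.94
Rbot 70.44
Ltop 48.48
Rtop 69.4
cL 42.47
cR 75.57
```

```bash
python3 t.py -52 9 0;python3 t.py 0 0 -100; python3 - <<'E'
from h import *
print(R.from_euler('xyz',telemetry.get_obs()['eef_rot'],degrees=True).as_matrix()[:,2])
E
```

```text
19.7 [ 0.61052548 -0.05846924  0.35115889] [179.99504175   3.86190779 168.41374776] F [-0.6  0.7 -0.3] tool mm [52.63 -1.63 -3.55]
19.7 [ 0.61052548 -0.05846924  0.35115889] [179.99504175   3.86190779 168.41374776] F [-0.6  0.7 -0.3] tool mm [ 6.740e+00 -1.000e-02  9.977e+01]
[ 0.06599696 -0.01344239 -0.99772927]
```

>>> drive_tool:
  rows:
    - {"gripper": 90, "offset": [12, 0, 5], "roll": 0}
    - {"gripper": 90, "offset": [16, -0.5, 15], "roll": 0}
    - {"gripper": 90, "offset": [16, -0.5, 20], "roll": 0}
    - {"gripper": 90, "offset": [8, -0.5, 20], "roll": 0}
    - {"gripper": 90, "offset": [2, 0, 15], "roll": 0}

```text
clock: 20.12
tool_pos: [0.5615, -0.0494, 0.2716]
eef_rot: [179.9, 4.2, 168.4]
contact_force: [0.7, 0.1, 0.6]
opening: 0.643
```

```bash
python3 top.py w21|head -2; python3 t.py 0 0 -60
```

```text
20.1167 [ 0.56152941 -0.04944136  0.27162235] [179.90982275   4.17791441 168.40955705] [0.70032107 0.14913847 0.58555808] 0.6434465127308808
top [ 303  201   38   43 1367] 737 [ 0.5596 -0.0498  0.2283] [ 0.0737 -0.0259  0.228 ] ((557.6296997070312, -49.16841506958008), (21.214319229125977, 20.81645965576172), 77.5977554321289)
20.1667 [ 0.55982389 -0.04942122  0.26886044] [179.96816726   3.86247557 168.4312182 ] F [-1.3 -0.8 -2.1] tool mm [ 4.040e+00 -3.000e-02  5.986e+01]
```

View pics/w21.png

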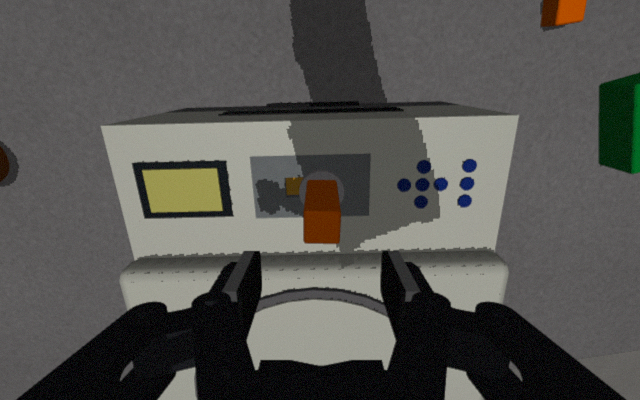

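Handle top at (322,225), between the jaws (columns 260–382). Descend around it.

>>> drive_tool:
  rows:
    - {"gripper": 90, "offset": [1, 0, 15], "roll": 0}
    - {"gripper": 90, "offset": [1.5, 0, 20], "roll": 0}
    - {"gripper": 90, "offset": [1.5, 0, 20], "roll": 0}
    - {"gripper": 90, "offset": [1, 0, 12], "roll": 0}
    - {"gripper": 90, "offset": [0, 0, 4], "roll": 0}

```text
clock: 20.58
tool_pos: [0.5598, -0.0491, 0.1959]
eef_rot: [180.0, 3.9, 168.5]
contact_force: [-0.1, -0.4, -0.4]
opening: 0.646
```

>>> drive_tool:
  rows:
    - {"gripper": 90, "offset": [0, 0, 2], "roll": 0}
    - {"gripper": 90, "offset": [0, 0, 0], "roll": 0}
    - {"gripper": 255, "offset": [0, 0, 0], "roll": 0}
    - {"gripper": 255, "offset": [0, 0, 0], "roll": 0}
    - {"gripper": 255, "offset": [0, 0, 0], "roll": 0}
  force: 40

```text
clock: 21.0
tool_pos: [0.5616, -0.0491, 0.1957]
eef_rot: [179.9, 4.0, 168.5]
contact_force: [-0.2, 0.3, -1.7]
opening: 0.25
```

>>> drive_tool:
  rows:
    - {"gripper": 255, "offset": [0, 0, 0], "roll": 0}
    - {"gripper": 255, "offset": [0, 0, 0], "roll": 0}
    - {"gripper": 255, "offset": [0, 0, 0], "roll": 0}
    - {"gripper": 255, "offset": [0, 0, 0], "roll": 0}
    - {"gripper": 255, "offset": [0, 0, 0], "roll": 0}

```text
clock: 21.42
tool_pos: [0.5613, -0.0492, 0.1965]
eef_rot: [179.9, 4.0, 168.4]
contact_force: [0.9, 0.1, -2.1]
opening: 0.252
```

>>> drive_tool:
  rows:
    - {"gripper": 255, "offset": [0, 0, -2], "roll": 0}
    - {"gripper": 255, "offset": [1, 0, -1.5], "roll": 0}
    - {"gripper": 255, "offset": [1, 0, 0], "roll": 0}
    - {"gripper": 255, "offset": [1, 0, 0], "roll": 0}
    - {"gripper": 255, "offset": [0, 0, 0], "roll": 0}

```text
clock: 21.83
tool_pos: [0.5591, -0.0486, 0.2004]
eef_rot: [179.9, 4.2, 168.4]
contact_force: [1.2, -0.0, -2.5]
opening: 0.249
```

>>> drive_tool:
  rows:
    - {"gripper": 255, "offset": [0.3, 0, 2], "roll": 0}
    - {"gripper": 255, "offset": [0.3, 0, 2], "roll": 0}
    - {"gripper": 255, "offset": [0.2, 0, 1.5], "roll": 0}
    - {"gripper": 255, "offset": [0.2, 0, 1.5], "roll": 0}
    - {"gripper": 255, "offset": [0.2, 0, 1.5], "roll": 0}

```text
clock: 22.25
tool_pos: [0.559, -0.0484, 0.1955]
eef_rot: [179.9, 4.4, 168.4]
contact_force: [-4.0, 1.4, 13.4]
opening: 0.251
```

>>> drive_tool:
  rows:
    - {"gripper": 255, "offset": [0.5, 0, 3], "roll": 0}
    - {"gripper": 255, "offset": [0.5, 0, 3], "roll": 0}
    - {"gripper": 255, "offset": [0.5, 0, 3], "roll": 0}
    - {"gripper": 255, "offset": [0.5, 0, 3], "roll": 0}
    - {"gripper": 255, "offset": [0.5, 0, 3], "roll": 0}

```text
clock: 22.67
tool_pos: [0.5588, -0.0483, 0.1953]
eef_rot: [-179.9, 5.0, 168.2]
contact_force: [-6.9, 0.6, 25.4]
opening: 0.253
```

```bash
cat > img.py <<'E'
from h import *
import sys
o=dict(telemetry.get_obs());print(o['clock'],o['tool_pos'],o['eef_rot'],o['contact_force'])
p,d=snap('wrist',sys.argv[1]);cv2.imwrite('pics/'+sys.argv[1]+'c.png',cv2.resize(p[170:300,240:400,::-1],None,fx=5,fy=4.5,interpolation=cv2.INTER_CUBIC))
E
python3 img.py w22
```

```text
22.6667 [ 0.558792   -0.04827887  0.19528939] [-179.93151728    5.04061804  168.24510224] [-6.91387391  0.58119542 25.38579565]
```

View pics/w22c.png

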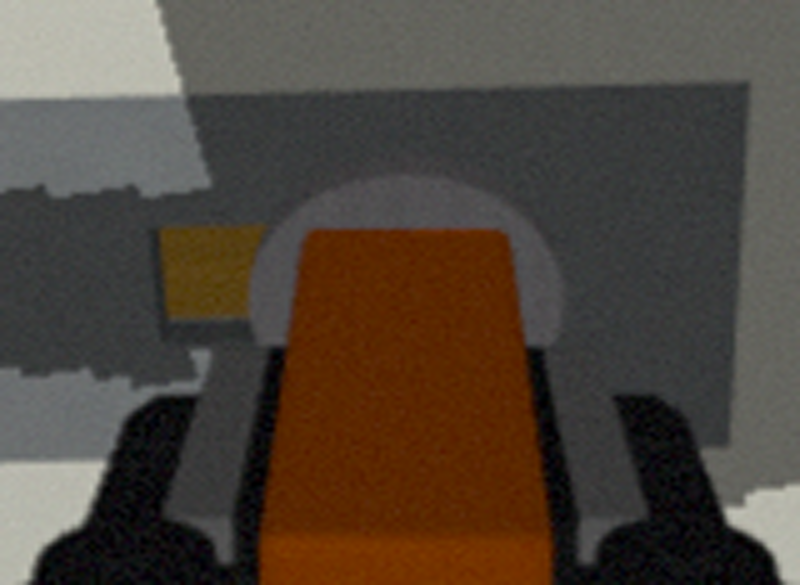

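```bash
cat > ed.py <<'E'
from h import *
import sys
o=dict(telemetry.get_obs());th=np.radians(-11);e=np.array([np.cos(th),np.sin(th),0])
a=list(map(float,sys.argv[1:]))
r=[(ray('wrist',321,v,z,o)@e*1000).round(2) for v,z in zip(a,(.165,.165,.171,.171,.231,.231))]
print('slotF,R',r[0],r[1],'mid',(r[0]+r[1])/2,'collarF',r[2],'centre',r[2]+17,'hbot',r[3],'htop',r[4],'lean deg',np.degrees((r[4]-.4-r[3])/60),'rear',r[5:])
E
python3 ed.py 220.4 245.5 208.9 221.1 287.8
```

```text
slotF,R 547.84 563.38 mid 555.61 collarF 538.57 centre 555.57 hbot 545.54 htop 544.61 lean deg -1.2700564458732553 rear []
```

>>> drive_tool:
  rows:
    - {"gripper": 255, "offset": [0, 0, 0], "roll": 0}
    - {"gripper": 150, "offset": [0, 0, 0], "roll": 0}
    - {"gripper": 130, "offset": [0, 0, 0], "roll": 0}
    - {"gripper": 110, "offset": [0, 0, 0], "roll": 0}
    - {"gripper": 90, "offset": [0, 0, 0], "roll": 0}

```text
clock: 23.13
tool_pos: [0.5588, -0.0481, 0.1967]
eef_rot: [-179.9, 5.2, 168.3]
contact_force: [0.0, -0.8, 0.3]
opening: 0.641
```

```bash
python3 img.py w23; python3 t.py 0 0 70
```

```text
23.1333 [ 0.55884049 -0.04812994  0.19671254] [-179.92404517    5.15548747  168.26150555] [ 0.00268848 -0.82538627  0.31639258]
23.1833 [ 0.55880011 -0.04813944  0.19661472] [-179.92203284    5.14418422  168.26299922] F [-0.5 -0.4  0.4] tool mm [ -6.28  -0.09 -69.72]
```

View pics/w23c.png

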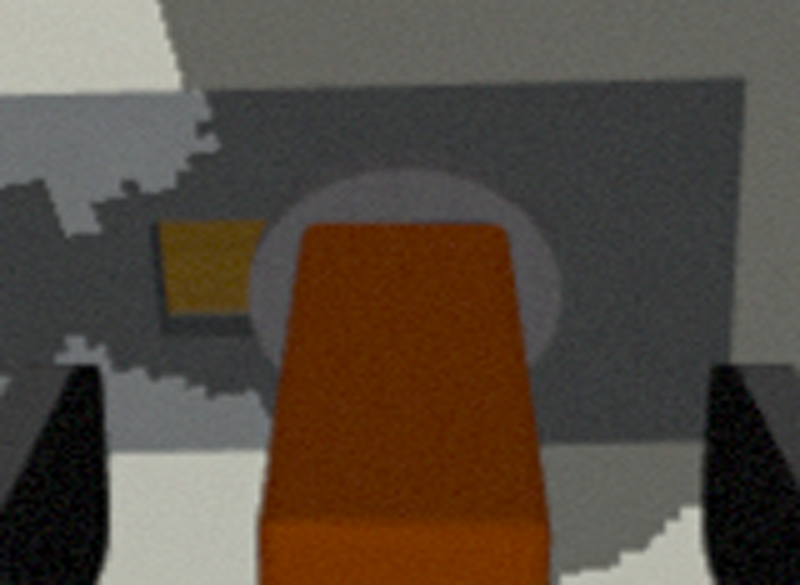

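Now back off upward and measure from the same vantage as before.

>>> drive_tool:
  rows:
    - {"gripper": 90, "offset": [-0.7, 0, -10], "roll": 0}
    - {"gripper": 90, "offset": [-1.5, 0, -18], "roll": 0}
    - {"gripper": 90, "offset": [-2, 0, -22], "roll": 0}
    - {"gripper": 90, "offset": [-2, 0, -25], "roll": 0}
    - {"gripper": 90, "offset": [-10, 0, -25], "roll": 0}

```text
clock: 23.6
tool_pos: [0.5603, -0.0491, 0.2962]
eef_rot: [-179.7, 4.1, 168.4]
contact_force: [0.1, -0.3, -0.4]
opening: 0.652
```

>>> drive_tool:
  rows:
    - {"gripper": 90, "offset": [-18, 0, -20], "roll": 0}
    - {"gripper": 90, "offset": [-18, 0, -20], "roll": 0}
    - {"gripper": 90, "offset": [-5, 0, -5], "roll": 0}
    - {"gripper": 90, "offset": [0, 0, 0], "roll": 0}
    - {"gripper": 90, "offset": [0, 0, 0], "roll": 0}

```text
clock: 24.02
tool_pos: [0.6015, -0.0567, 0.3561]
eef_rot: [-180.0, 4.9, 168.3]
contact_force: [-0.4, 0.3, -1.1]
opening: 0.646
```

```bash
python3 tilt.py; python3 circ.py; python3 -c "
from h import *
p=cv2.imread('pics/wc.png');cv2.imwrite('pics/wcd.png',cv2.resize(p[85:175,275:365],(720,600),interpolation=cv2.INTER_CUBIC))"
```

```text
24.0167 [ 0.60147922 -0.05674449  0.35613581] [-179.95897556    4.85890999  168.33767378]
top 681 [ 0.5561 -0.0484  0.2307] [-0.0076 -0.0062  0.2307]
collar 266 [ 0.5486 -0.0475  0.171 ] [-0.0138  0.      0.171 ]
deck 27068 [ 0.556  -0.047   0.1648] [-0.0007 -0.002   0.1648]
housing 16747 [ 0.6566 -0.0739  0.1944] [ 0.002  -0.      0.1944]
top rect ((556.5220336914062, -48.47087860107422), (20.369434356689453, 20.60693359375), 78.33589172363281)
face n 159 dx/dy,dx/dz [0.02205599 0.01498936 0.54359035] tilt deg 0.8587626199977754
collar c [ 0.55817645 -0.04910493] 119
```

View pics/wcd.png

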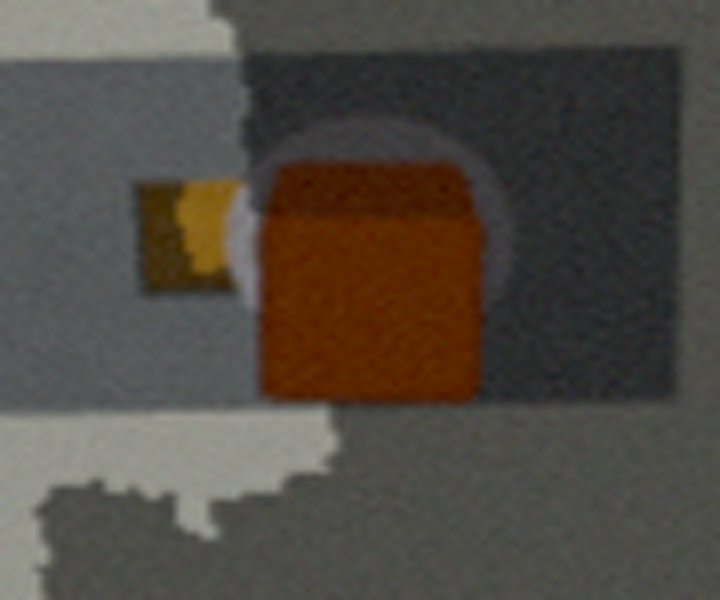

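```bash
python3 ed.py 112.3 128.8 102.5 109.4 117.5 145.3; python3 tilt.py; python3 -c "
from h import *
snap('side','s24');snap('scene','c24')"
```

```text
slotF,R 548.25 563.71 mid 555.98 collarF 538.9 centre 555.9 hbot 545.05 htop 545.61 lean deg 0.1527887453682977 rear [np.float64(566.87)]
24.2667 [ 0.60025929 -0.05660118  0.35449234] [-179.90679249    4.65990154  168.37854908]
top 651 [ 0.5566 -0.0484  0.2312] [-0.0034 -0.0062  0.2312]
collar 286 [ 0.5495 -0.0474  0.1714] [-0.0147  0.008   0.1714]
deck 27207 [ 0.5569 -0.0474  0.1653] [ 0.0004 -0.002   0.1653]
housing 16820 [ 0.6562 -0.0736  0.195 ] [3.00e-03 1.00e-04 1.95e-01]
```

View pics/s24.png

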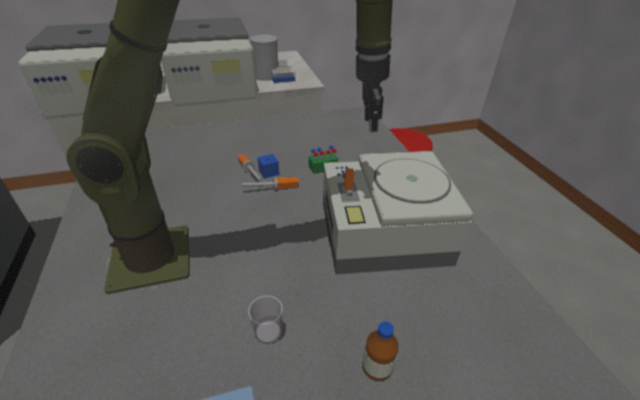

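```bash
python3 -c "
from h import *
print(telemetry.get_obs()['clock'],robot.hand_in())"
```

```text
the job is handed in; nothing more can be done
24.5667 None
```

The release rod is standing upright in the slot with its collar on the deck, and I handed the job in at 24.6 s. One thing went wrong on the way: I knocked over two bystander rods.

**What I did**
- **Picking the rod:** I took the smallest of the three orange-handled rods, the one in the blue holder.
- **Finding the eyelet:** I didn't feel along the slot. The wrist camera showed the red bolt through the eyelet, about 8 mm toward +y from the slot's centre. The tip went through first time with no plate contact felt.
- **Pushing the bolt:** I met the bolt's resistance near the expected depth and pushed until the force rose to about 20 N.
- **Reseating the rod:** After the first release the rod leaned about 1.4°, with the collar off-centre in the slot. Pressing on the handle top with closed fingers did not help. I gripped it again, lifted it about 4 mm, shifted it about 2.5 mm, pushed it back down and let go.

**Last checks**
- The handle top is 65.9 mm above the deck (66 mm if seated).
- The lean is about 0.2–0.4° from the handle top and image edges, and the collar is centred across the slot's width. Noisier fits on the collar and the handle's front face still gave about 0.9°.
- The bolt's travel can't be read directly. I infer it from the collar being down on the deck.
- The gripper is clear of everything. The tube rack, bottle and beaker look undisturbed in the pictures.

**What went wrong:** the two larger rods beside the holder fell over during the approach and lift. I didn't see what touched them. Both are lying on the bench, and I left them there.

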